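# Stack the pastry kitchen's topping tins on their storage boards

### The job

Clear the bench by stacking the five topping tins: the three round tins in the recess of the round wooden board and the two square tins in the recess of the square wooden board, each stack with the largest tin at the bottom and the next smaller one seated in the recessed lid of the tin below. Leave both stacks standing upright and let go of, and do not shift the bowl or the spray bottle.

Things in the scene. Friction and masses are not known exactly. Their poses are not given: they have to be found in the camera images.
- round_large: the large round tin: closed upright cylinder, white enamel with a thin metal line near the top, 66 mm diameter, 60 mm high, about 220 g. The lid has a flat bare-metal floor 5 mm below a raised rim 2.5 mm thick (recess 61 mm across), in which the next smaller tin of the same shape can stand. Origin: centre of the underside, z up; stands upright at the start. Weight varies by 30 %.
- round_medium: the medium round tin: closed upright cylinder, white enamel with a thin metal line near the top, 53 mm diameter, 55 mm high, about 150 g. The lid has a flat bare-metal floor 5 mm below a raised rim 2.5 mm thick (recess 48 mm across), in which the next smaller tin of the same shape can stand. Origin: centre of the underside, z up; stands upright at the start. Weight varies by 30 %.
- round_small: the small round tin: closed upright cylinder, white enamel with a thin metal line near the top, 40 mm diameter, 50 mm high, about 90 g. The lid has a flat bare-metal floor 5 mm below a raised rim 2.5 mm thick (recess 35 mm across), in which the next smaller tin of the same shape can stand. Origin: centre of the underside, z up; stands upright at the start. Weight varies by 30 %.
- square_large: the large square tin: closed upright box, white enamel with a thin metal line near the top, 62 x 62 mm in plan with sides along its x and y axes, 58 mm high, about 220 g. The lid has a flat bare-metal floor 5 mm below a raised rim 2.5 mm thick (recess 57 mm square), in which the next smaller tin of the same shape can stand. Origin: centre of the underside, z up; stands upright at the start. Weight varies by 30 %.
- square_small: the small square tin: closed upright box, white enamel with a thin metal line near the top, 49 x 49 mm in plan with sides along its x and y axes, 52 mm high, about 140 g. The lid has a flat bare-metal floor 5 mm below a raised rim 2.5 mm thick (recess 44 mm square), in which the next smaller tin of the same shape can stand. Origin: centre of the underside, z up; stands upright at the start. Weight varies by 30 %.
- round_board: round wooden storage board, fixed to the bench, 100 mm diameter, 14 mm high, with a round recess 76 mm across whose floor is 8 mm above the bench (rim 6 mm high). Origin: centre of its underside, on the bench.
- square_board: square wooden storage board, fixed to the bench, 94 x 94 mm with sides along its x and y axes, 14 mm high, with a square recess 70 mm across whose floor is 8 mm above the bench (rim 6 mm high). Origin: centre of its underside, on the bench.
- bowl: bystander: loose dark steel bowl, 130 mm across, 60 mm high, at the right end of the work area (-y). Origin: centre of its underside.
- spray_bottle: bystander: loose white spray bottle with black head, 84 mm diameter, about 220 mm high, at the left end of the work area (+y). Origin: centre of its underside.

How it is judged:
By the outcome, as a careful person would: the job done as asked, in the order asked, and still so for the second after the job is handed in, with the robot touching nothing.
It also fails if it takes over 128 s, if anything falls off the work surface, if the arm or the gripper's body presses on something with over 40 N, if the wrist force passes 120 N, or if a joint passes its speed limit or range.

### The arm

A 6-joint arm with a two-finger parallel gripper is mounted at the origin on the work surface. World frame = base frame: x ahead of the robot, y to its left, z up, the work surface at z = 0. Lengths are in m, angles in rad, forces in N, time in s.
With the tool pointing down it reaches from about 0.3 to 0.875 m from the base axis. Payload 4.2 kg.
Tool frame: the origin (TCP) lies at the very end of the fingers, on their centre line; the grasp point (between the pads) lies manip.grip_point_offset behind it (manip.grip_point_offset is the distance from the TCP to the grasp point, in m); z points along the fingers, y is the direction in which the jaws open and shut (so a half turn about z gives the same grasp; the last joint's range is limited). The gripper opens to 85 mm and grips with 20 to 120 N. Pads are 22 mm wide; open, the fingers measure 114 mm over their backs; the gripper's body (76 mm by 85 mm) begins 54 mm behind the grasp point. The pads swing forward as they close: fully open they stand 13 mm farther back than shut.
Start: joints at [-1.136, 0.32, 1.565, -0, 1.257, -0.02], TCP at [0.253, -0.517, 0.231] pointing down, gripper open.
Joint ranges: [-3.11, 3.11], [-0.84, 2.01], [0.21, 2.61], [-1.34, 4.49], [0.05, 2.63], [-2.56, 2.56]. Speed limits (rad/s): [2.57, 2.57, 3.14, 3.14, 3.14, 3.14].

### API

Orientations are given as a unit quaternion [w, x, y, z].
In Python, from rig import get_state, cams, order, manip gives the robot as it stands.
- The arm moves only by the tool step_arm, never from a script. Its argument "rows" is a list of rows, each a list of 3 entries, a list of its own where there are three numbers: the turn, a rotation vector about the tool's x, y, z in rad, then the shift along the tool's x, y, z in cm, then the finger opening in cm, from 0 to 8.54. In form: [[[wx, wy, wz], [x, y, z], jaw], ...]. A call has 1 to 10 rows; each row is the pose to reach, as a shift and turn from the pose commanded when the call began, along the tool's axes at that moment; what a row does not reach only later rows make up. A row lasts 1/10 s, in which the tool goes at most 50 mm and 8.59 degrees, less where a joint would pass 70% of its speed; a pose out of reach is approached as far as the arm can. A call with a gripper value outside its range is refused whole. The fingers move at their own pace and stop on an object; "grip_force" is the grip in N (left out, the last holds). Time passes only in rows, so rows that repeat a pose let the fingers close. It gives the time, the measured TCP pose, the force and the opening at its end, in the units of the state.
- get_state(): the state, without advancing time (a new reading comes with each control period).
- cams.capture(name): name is "side" or "top" or "wrist"; returns a dict with "pixels" (384x512x3 uint8, red, green, blue), "K" (3x3 intrinsics, pixels), "camera_from_world" (4x4, takes a point from world to camera coordinates). Camera axes: x right, y down, z forward; pixel columns grow to the right and rows downward; lengths in m; the calibration is good to about 2 mm. A picture is of the moment at which its call begins. There is no depth.
- order.finish_job(): hands the job in, once; it reports no verdict.
The state is a dict: "t": time; "joint_positions": joint angles; "joint_velocities": joint speeds; "joint_efforts": joint torques, N m; "position": TCP position; "orientation": TCP orientation; "contact_force": force on the tool from outside, world axes, zero at the start; "wrist_torque": the same for the moment, N m; "opening": finger opening in m.
Only numpy, scipy, OpenCV 4.12 (cv2) and the standard library are available. Lean on these libraries where they do the work, as an engineer would, in place of code of your own. Each camera call takes 0.05 s, during which the arm holds its last target.

## Working session

There is one attempt and no reset: what is moved stays moved. The work goes in short steps, Python scripts to look and compute and a tool call to move; the robot and the scene stay as the last step left them, time stands still between calls to the robot, and variables do not carry over. Pictures are saved under pics/ and viewed, and the job is handed in when it is done.

Besides the shell and the picture viewer there is one more tool, called after "Emit:" as name(argument=value, ...), one argument or row to a line, values as JSON. step_arm: Moves the arm, as the interface text tells. Its arguments: {"type":"object","properties":{"rows":{"type":"array","items":{"type":"array"}},"grip_force":{"type":"number"}},"required":["rows"]}

```bash
ls -la; mkdir -p pics; python3 - <<'E'
from rig import get_state,cams,order,manip
import cv2
print(get_state()); print({k:getattr(manip,k) for k in dir(manip) if k[0]!='_'})
for n in ['top','side','wrist']:
    c=cams.capture(n); cv2.imwrite(f'pics/{n}0.png',c['pixels'][:,:,::-1]); print(n,c['K'],c['camera_from_world'])
E
```

```text
total 12
drwxr-xr-x  3 agent agent 4096 Dec  6 22:15 .
drwxr-xr-x 23 root  root  4096 Dec  6 22:15 ..
drwxr-xr-x  2 agent agent 4096 Dec  6 22:15 pics
{'t': 0.0, 'joint_positions': array([-1.13600202e+00,  3.20276792e-01,  1.56569598e+00,  5.47342424e-06,
        1.25737143e+00, -2.00143652e-02]), 'joint_velocities': array([-0.00036804, -0.00067603, -0.00076906,  0.00073018, -0.00016873,
       -0.0028193 ]), 'joint_efforts': array([ 2.00885799e-03, -4.15521455e+01, -2.34167540e+01,  2.35920916e-04,
        8.13410268e-03, -1.76230252e-06]), 'position': array([ 0.25238507, -0.51611673,  0.23048435]), 'orientation': array([-8.57543383e-04,  9.74254685e-01,  2.25448536e-01, -1.77780653e-04]), 'contact_force': array([ 0.01881083, -0.28261293, -0.56192128]), 'wrist_torque': array([-0.0246997 ,  0.04058192, -0.03258929]), 'opening': 0.0855398200456745}
{'PlanningError': <class 'rig.PlanningError'>, 'grip_point_offset': 0.0187}
top [[383.94288111   0.         250.54755638]
 [  0.         383.94288111 192.35811048]
 [  0.           0.           1.        ]] [[ 1.08711144e-02 -9.99940212e-01
[... 274 characters left out ...]
5885387]
 [  0.         412.04955358 192.35581603]
 [  0.           0.           1.        ]] [[-0.89876156 -0.43816608  0.01543173  0.47678375]
 [-0.25879393  0.50176627 -0.82538253  0.17563188]
 [ 0.3539115  -0.74581573 -0.56436296  1.01881653]
 [ 0.          0.          0.          1.        ]]
wrist [[295.23168831   0.         258.91998525]
 [  0.         295.23168831 190.57044251]
 [  0.           0.           1.        ]] [[ 4.38784748e-01 -8.98592134e-01 -3.49083796e-04 -5.73822545e-01]
 [-8.65286949e-01 -4.22626464e-01  2.69565147e-01 -3.48628163e-02]
 [-2.42376653e-01 -1.17979017e-01 -9.62982092e-01  3.79204516e-01]
 [ 0.00000000e+00  0.00000000e+00  0.00000000e+00  1.00000000e+00]]
```

View pics/top0.png

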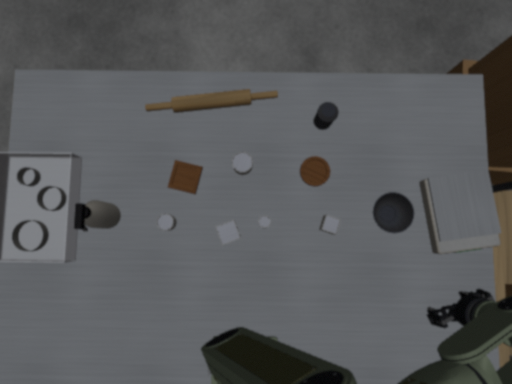

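View pics/side0.png

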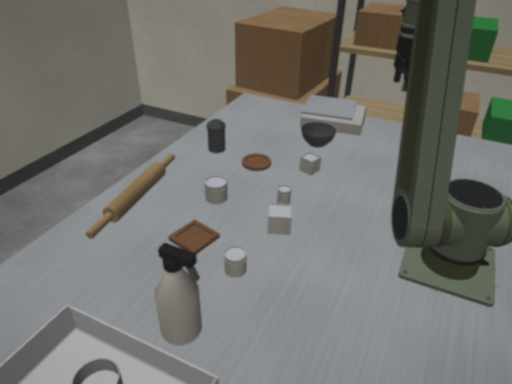

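View pics/wrist0.png

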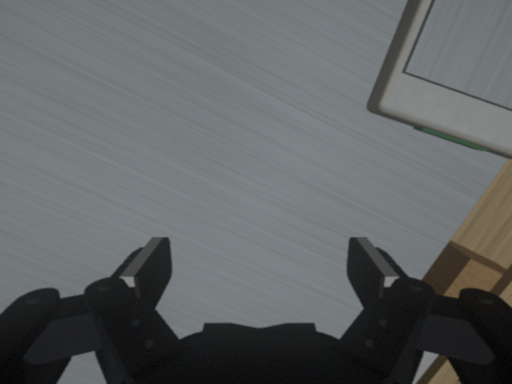

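```bash
python3 - <<'E'
import cv2,numpy as np
im=cv2.imread('pics/top0.png')
c=im[140:260,140:400]
c=cv2.convertScaleAbs(c,alpha=1.2)
cv2.imwrite('pics/topcrop.png',cv2.resize(c,None,fx=3,fy=3,interpolation=cv2.INTER_NEAREST))
for p in [(228,233),(243,162),(265,222),(200,233),(185,176),(315,171),(215,200)]: print(p,im[p[1],p[0]])
E
```

```text
(228, 233) [128 121 119]
(243, 162) [128 121 118]
(265, 222) [127 120 117]
(200, 233) [106 102  99]
(185, 176) [30 50 73]
(315, 171) [28 47 71]
(215, 200) [105 101  98]
```

View pics/topcrop.png

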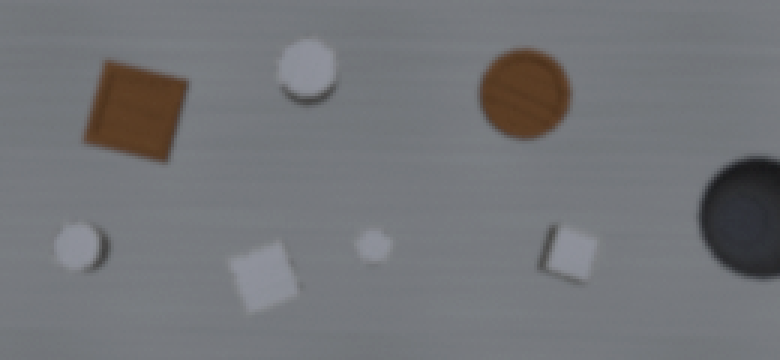

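```bash
cat > h.py <<'E'
import numpy as np,cv2
from scipy.spatial.transform import Rotation as R
from rig import get_state,cams,order,manip
def ray(uv,K,T,z):
    uv=np.atleast_2d(np.asarray(uv,float)); d=np.c_[uv,np.ones(len(uv))]@np.linalg.inv(K).T
    Rm,t=T[:3,:3],T[:3,3]; o=-Rm.T@t; d=d@Rm
    return (o+d*((z-o[2])/d[:,2])[:,None])[:,:2]
def proj(p,K,T):
    q=np.atleast_2d(p)@T[:3,:3].T+T[:3,3]; q=q@K.T; return q[:,:2]/q[:,2:]
def snap(n,f):
    c=cams.capture(n); cv2.imwrite(f'pics/{f}.png',c['pixels'][:,:,::-1]); return c['pixels'],c['K'],c['camera_from_world']
def blobs(mask,K,T,z,minA=20,maxA=3000,up=1):
    """contours on an image upsampled by up -> metric points, centroid, minAreaRect"""
    cs,_=cv2.findContours(mask.astype(np.uint8),cv2.RETR_EXTERNAL,cv2.CHAIN_APPROX_NONE); out=[]
    for c in cs:
        A=cv2.contourArea(c)/up**2
        if not minA<A<maxA: continue
        p=(c[:,0,:]+.5)/up-.5; w=ray(p,K,T,z)*1000
        w32=w.astype(np.float32); m=cv2.moments(w32.reshape(-1,1,2))
        out.append(dict(px=p.mean(0).round(1),A=A,c=np.array([m['m10'],m['m01']])/m['m00'],rect=cv2.minAreaRect(w32),circ=cv2.minEnclosingCircle(w32)))
    return out
E
python3 - <<'E'
from h import *
np.set_printoptions(precision=4,suppress=True)
im,K,T=snap('top','t1')
U=4
g=cv2.resize(im,None,fx=U,fy=U,interpolation=cv2.INTER_CUBIC)
gray=cv2.cvtColor(g,cv2.COLOR_RGB2GRAY).astype(int)
hsv=cv2.cvtColor(g,cv2.COLOR_RGB2HSV)
m=np.zeros_like(gray,bool); m[140*U:260*U,145*U:400*U]=1
for z in (.055,):
  for b in blobs((gray>113)&m,K,T,z,up=U): print('tin',b['px'],b['A'],b['c'],b['rect'],b['circ'][1])
sat=hsv[...,1]
for b in blobs((sat>75)&(gray<85)&m,K,T,.014,up=U): print('board',b['px'],b['A'],b['c'],b['rect'],b['circ'][1])
E
```

```text
tin [227.4 231.8] 317.3125 [429.0088  57.2463] ((428.9454650878906, 57.516822814941406), (58.94290542602539, 57.020599365234375), 21.473817825317383) 37.805389404296875
tin [264.3 221.5] 76.71875 [462.9877 -56.8099] ((462.3987121582031, -56.44256591796875), (31.612255096435547, 30.460983276367188), 54.29839324951172) 17.363094329833984
tin [330.8 223.9] 162.40625 [ 457.7994 -264.3262] ((457.74755859375, -264.60028076171875), (39.67485046386719, 43.57392501831055), 72.0578842163086) 26.83307647705078
tin [165.  221.6] 145.96875 [459.0555 252.8561] ((458.5233154296875, 252.83761596679688), (44.36526107788086, 41.36880111694336), 1.9449328184127808) 22.82419204711914
tin [241.9 161.7] 236.25 [651.4332  15.1902] ((651.6089477539062, 15.8892822265625), (54.82722473144531, 56.38630676269531), 0.6215984225273132) 30.418453216552734
board [184.8 176.6] 749.3125 [607.8702 202.7563] ((608.0787353515625, 202.72767639160156), (92.09276580810547, 90.84996032714844), 76.75030517578125) 62.24076461791992
board [314.7 170.7] 651.65625 [ 631.7981 -222.1   ] ((631.8594970703125, -221.8551025390625), (94.38397979736328, 95.96277618408203), 30.294559478759766) 48.387351989746094
```

```bash
cat >> h.py <<'E'
def go(x,y,z,psi=None):
    """print turn+shift (tool axes, cm) from measured pose to tool-down pose at (mm, mm, mm, deg)"""
    s=get_state(); q=s['orientation']; Rm=R.from_quat([q[1],q[2],q[3],q[0]])
    cur=np.degrees(np.arctan2(Rm.as_matrix()[1,0],Rm.as_matrix()[0,0]))
    if psi is None: psi=cur
    Rt=R.from_euler('z',psi,degrees=True)*R.from_euler('x',np.pi)
    d=np.array([x,y,z])/1000-s['position']
    print('t',round(s['t'],2),'pos',(s['position']*1000).round(1),'psi',cur.round(2),'F',s['contact_force'].round(1),'open',(s['opening']*1000).round(1))
    print('turn',(Rm.inv()*Rt).as_rotvec().round(4),'shift cm',(Rm.inv().apply(d)*100).round(2))
E
python3 - <<'E'
from h import *
s=get_state();q=s['orientation'];Rm=R.from_quat([q[1],q[2],q[3],q[0]])
_,K,T=snap('wrist','w1')
o=-T[:3,:3].T@T[:3,3]
print('cam in tool',Rm.inv().apply(o-s['position'])*1000, 'axis',Rm.inv().apply(T[2,:3]))
go(650,15,250,0)
E
```

```text
cam in tool [  68.31183856   -0.80846609 -143.79803879] axis [-0.26964147  0.00106708  0.9629602 ]Traceback (most recent call last):
  File "<stdin>", line 6, in <module>
  File "h.py", line 29, in go
    print('t',round(s['t'],2),'pos',(s['position']*1000).round(1),'psi',cur.round(2),'F',s['contact_force'].round(1),'open',(s['opening']*1000).round(1))
                                                                                                                            ^^^^^^^^^^^^^^^^^^^^^^^^^
AttributeError: 'float' object has no attribute 'round'
```

```bash
sed -i "s/(s\['opening'\]\*1000).round(1)/round(s['opening']*1000,1)/" h.py; python3 - <<'E'
from h import *
go(650,15,250,0)
go(632,-222,250,0)
E
```

```text
t 0.25 pos [ 252.5 -516.3  230.9] psi 26.06 F [ 0.  -0.1 -0.4] open 85.4
turn [-8.000e-04  2.000e-04  4.548e-01] shift cm [ 59.05 -30.27  -1.88]
t 0.25 pos [ 252.5 -516.3  230.9] psi 26.06 F [ 0.  -0.1 -0.4] open 85.4
turn [-8.000e-04  2.000e-04  4.548e-01] shift cm [47.02 -9.77 -1.9 ]
```

Emit:
step_arm(
  rows=[
    [[0, 0, 0.15], [12, -2.5, -1.9], 8.5],
    [[0, 0, 0.45], [47, -9.8, -1.9], 8.5],
    [[0, 0, 0.455], [47, -9.8, -1.9], 8.5],
    [[0, 0, 0.455], [47, -9.8, -1.9], 8.5],
    [[0, 0, 0.455], [47, -9.8, -1.9], 8.5],
    [[0, 0, 0.455], [47, -9.8, -1.9], 8.5],
    [[0, 0, 0.455], [47, -9.8, -1.9], 8.5],
    [[0, 0, 0.455], [47, -9.8, -1.9], 8.5],
    [[0, 0, 0.455], [47, -9.8, -1.9], 8.5],
    [[0, 0, 0.455], [47, -9.8, -1.9], 8.5],
  ],
  grip_force=40,
)

```text
t: 1.25
position: [0.6336, -0.22, 0.2501]
orientation: [-0.0, 1.0, 0.0, 0.0]
contact_force: [0.7, -0.2, 0.1]
opening: 0.085
```

```bash
python3 - <<'E'
from h import *
go(632,-222,250,0); print(get_state()['joint_positions'])
E
```

```text
t 1.25 pos [ 633.6 -220.   250.1] psi 0.05 F [ 0.7 -0.2  0.1] open 85.0
turn [-0.0002 -0.0002  0.0009] shift cm [-0.16  0.2   0.01]
[-3.51451892e-01  4.64619386e-01  1.28985936e+00  2.35987201e-04
  1.38703194e+00  1.21838647e+00]
```

```bash
cat >> h.py <<'E'
def wood(n,f,z=.014,U=3):
    im,K,T=snap(n,f); g=cv2.resize(im,None,fx=U,fy=U,interpolation=cv2.INTER_CUBIC)
    hsv=cv2.cvtColor(g,cv2.COLOR_RGB2HSV); gray=cv2.cvtColor(g,cv2.COLOR_RGB2GRAY)
    for b in blobs((hsv[...,1]>75)&(gray>15),K,T,z,up=U,minA=500,maxA=50000): print('wood',b['px'],b['A'],b['c'].round(1),np.round(b['rect'][1],1),round(b['rect'][2],2),'rc',np.round(b['rect'][0],1),'circ',np.round(b['circ'][0],1),round(b['circ'][1],1))
E
python3 - <<'E'
from h import *
wood('wrist','w2')
E
```

```text
wood [261.3 162.8] 4306.888888888889 [ 631.5 -222.8] [97.3 97. ] 45.22 rc [ 631.4 -222.7] circ [ 631.5 -222.8] 49.1
```

View pics/w2.png

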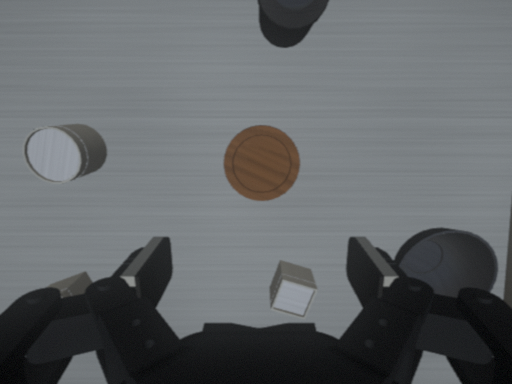

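Emit:
step_arm(
  rows=[
    [[0, 0, 0], [1.8, -23.4, 0], 8.5],
    [[0, 0, 0], [1.8, -23.4, 0], 8.5],
    [[0, 0, 0], [1.8, -23.4, 0], 8.5],
    [[0, 0, 0], [1.8, -23.4, 0], 8.5],
    [[0, 0, 0], [1.8, -23.4, 0], 8.5],
    [[0, 0, 0], [1.8, -23.4, 0], 8.5],
    [[0, 0, 0], [1.8, -23.4, 0], 8.5],
  ],
)

```text
t: 2.0
position: [0.6496, 0.0123, 0.2501]
orientation: [0.0, 1.0, 0.001, -0.0]
contact_force: [-0.8, 0.4, 0.6]
opening: 0.0851
```

```bash
python3 - <<'E'
from h import *
go(651,15,250,0); im,K,T=snap('wrist','w3')
print(proj([[.6514,.0152,.06]],K,T))
E
```

```text
t 2.0 pos [649.6  12.3 250.1] psi 0.09 F [-0.8  0.4  0.6] open 85.1
turn [0.0008 0.0004 0.0015] shift cm [ 0.14 -0.27  0.01]
[[256.59272871 167.8158211 ]]
```

View pics/w3.png

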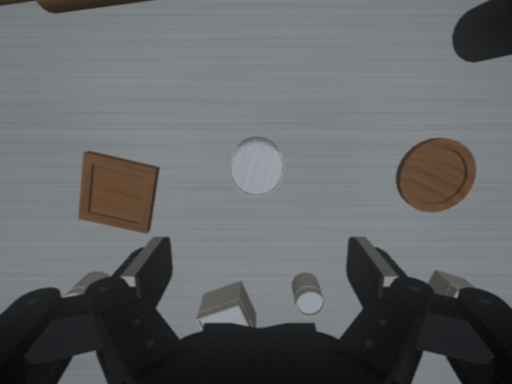

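```bash
cat >> h.py <<'E'
def lid(n,f,px,z,thr,U=3,r=60):
    """bright bare-metal lid floor at height z near px"""
    im,K,T=snap(n,f); g=cv2.resize(im,None,fx=U,fy=U,interpolation=cv2.INTER_CUBIC)
    gray=cv2.cvtColor(g,cv2.COLOR_RGB2GRAY).astype(int); m=np.zeros_like(gray,bool)
    x,y=int(px[0]),int(px[1]); m[max(0,(y-r)*U):(y+r)*U,max(0,(x-r)*U):(x+r)*U]=1
    k=cv2.morphologyEx(((gray>thr)&m).astype(np.uint8),cv2.MORPH_OPEN,np.ones((5,5)))
    for b in blobs(k,K,T,z,up=U,minA=300,maxA=50000): print('lid',b['px'],b['A'],b['c'].round(1),np.round(b['rect'][1],1),round(b['rect'][2],2),'rc',np.round(b['rect'][0],1),'circ',np.round(b['circ'][0],1),round(b['circ'][1],1))
E
python3 - <<'E'
from h import *
im=cv2.imread('pics/w3.png',0); print(im[167,215:300]); print(im[125:210,257])
for t in (122,126,130): lid('wrist','w4',(257,167),.055,t)
go(651.4,15.2,35,0)
E
```

```text
[129 130 130 130 129 130 130 128 130 130 130 131 129 134 134 134 146 153
 156 156 154 155 154 155 152 152 155 154 155 154 152 150 153 154 155 156
 157 157 155 153 152 155 155 155 155 156 156 155 154 157 154 154 152 153
 155 156 158 157 157 153 156 156 156 156 156 155 147 131 132 136 132 128
 128 127 127 126 128 126 125 127 126 126 126 126 126]
[129 129 127 127 127 128 132 132 131 131 128 108  97  96 107 110 131 142
 143 151 156 157 156 158 156 156 156 154 155 155 153 153 152 152 152 151
 153 152 153 153 153 154 155 154 156 156 154 154 156 155 155 155 155 155
 154 154 154 155 152 151 154 151 155 153 155 154 154 154 147 127 135 139
 133 128 128 128 126 128 130 129 130 132 130 129 128]
lid [256.5 166.5] 14320.111111111111 [646.7  14.3] [147.6 142.1] 89.9 rc [648.1  14.4] circ [644.4  14.4] 99.9
lid [271.3 156.4] 13008.222222222223 [643.9  16.8] [147.6 142.1] 89.85 rc [648.1  13.9] circ [644.2  13.9] 99.8
lid [275.3 221.8] 408.1666666666667 [582.8 -10.5] [104.7  10.5] 89.82 rc [582.8  -7.6] circ [581.2  -7.6] 52.4
lid [236.  168.3] 3069.0555555555557 [651.2  27.1] [102.3  62.3] 86.62 rc [651.   32.1] circ [651.3  32.9] 53.0
lid [248.3 133.8] 620.7777777777778 [689.1  36.4] [ 11.5 120.4] 1.13 rc [689.   21.4] circ [688.1  21.4] 60.3
t 2.2 pos [649.7  10.4 250.2] psi -0.12 F [-0.2  0.1 -0.8] open 85.2
turn [ 0.0004  0.0002 -0.0021] shift cm [ 0.17 -0.49 21.52]
```

```bash
python3 - <<'E'
from h import *
lid('wrist','w4',(257,167),.055,143)
go(651.4,15.2,35,0)
E
```

```text
lid [255.  167.4] 2002.5555555555557 [649.7  15.5] [58.5 59.6] 88.99 rc [649.7  15.6] circ [650.1  15. ] 30.8
t 2.25 pos [649.8  10.4 250.3] psi -0.13 F [-0.1 -0.4 -0.3] open 84.9
turn [ 0.0003  0.0001 -0.0022] shift cm [ 0.17 -0.48 21.53]
```

Emit:
step_arm(
  rows=[
    [[0, 0, 0], [0, -0.5, 4], 8.5],
    [[0, 0, 0], [0, -0.5, 9], 8.5],
    [[0, 0, 0], [0, -0.5, 13], 8.5],
    [[0, 0, 0], [0, -0.5, 16], 8.5],
    [[0, 0, 0], [0, -0.5, 18], 8.5],
    [[0, 0, 0], [0, -0.5, 18], 8.5],
  ],
)

```text
t: 2.85
position: [0.6475, 0.0158, 0.0669]
orientation: [0.0, 1.0, -0.001, -0.004]
contact_force: [-0.5, -0.3, 0.2]
opening: 0.0856
```

```bash
python3 - <<'E'
from h import *
go(650,15.3,20,0); snap('wrist','w5')
E
```

```text
t 2.85 pos [647.5  15.8  66.9] psi -0.09 F [-0.5 -0.3  0.2] open 85.6
turn [ 0.0002  0.0071 -0.0016] shift cm [0.28 0.05 4.69]
```

View pics/w5.png

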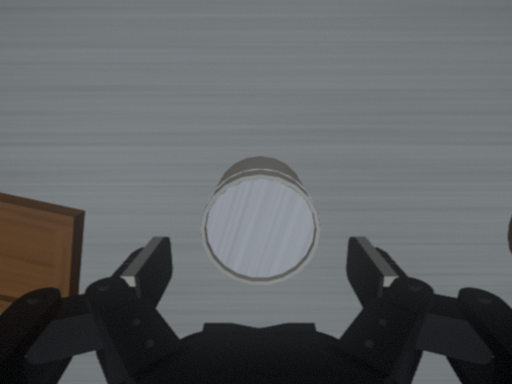

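Emit:
step_arm(
  rows=[
    [[0, 0, 0], [0.1, 0, 2.5], 8.5],
    [[0, 0, 0], [0.1, 0, 4], 8.5],
    [[0, 0, 0], [0.1, 0, 4.7], 8.5],
    [[0, 0, 0], [0.1, 0, 4.7], 8.5],
    [[0, 0, 0], [0.1, 0, 4.7], 6],
    [[0, 0, 0], [0.1, 0, 4.7], 6],
    [[0, 0, 0], [0.1, 0, 4.7], 6],
    [[0, 0, 0], [0.1, 0, 4.7], 6],
    [[0, 0, 0], [0.1, 0, 4.7], 6],
    [[0, 0, 0], [0.1, 0, 4.7], 6],
  ],
  grip_force=40,
)

```text
t: 3.9
position: [0.6519, 0.0167, 0.0249]
orientation: [0.0, 1.0, -0.0, 0.001]
contact_force: [-0.2, -1.0, 6.3]
opening: 0.0648
```

```bash
python3 - <<'E'
from h import *
go(650,15.3,20,0); snap('wrist','w6')
E
```

```text
t 3.9 pos [651.9  16.7  24.9] psi -0.0 F [-0.2 -1.   6.3] open 64.8
turn [ 0.0004 -0.003  -0.0001] shift cm [-0.19  0.14  0.49]
```

View pics/w6.png

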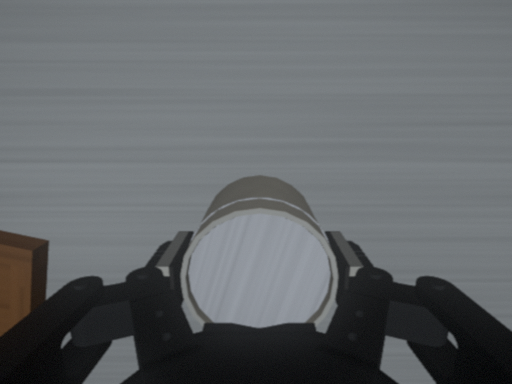

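Emit:
step_arm(
  rows=[
    [[0, 0, 0], [0, 0, -1], 6],
    [[0, 0, 0], [0, 0, -3], 6],
    [[0, 0, 0], [0, 0, -6], 6],
    [[0, 0, 0], [-0.4, 4, -7], 6],
    [[0, 0, 0], [-1.2, 8, -7], 6],
    [[0, 0, 0], [-1.9, 12, -7], 6],
    [[0, 0, 0], [-1.9, 16, -7], 6],
    [[0, 0, 0], [-1.9, 20, -7], 6],
    [[0, 0, 0], [-1.9, 23, -7], 6],
    [[0, 0, 0], [-1.9, 23.9, -7], 6],
  ],
)

```text
t: 4.95
position: [0.6311, -0.2252, 0.0931]
orientation: [0.0, 1.0, -0.002, -0.0]
contact_force: [-0.8, 0.2, -3.0]
opening: 0.065
```

Emit:
step_arm(
  rows=[
    [[0, 0, 0], [0, 0, 0], 6],
    [[0, 0, 0], [0, 0, 0], 6],
    [[0, 0, 0], [0, 0, 0], 6],
  ],
)

```text
t: 5.25
position: [0.6317, -0.2204, 0.0932]
orientation: [-0.0, 1.0, 0.001, -0.0]
contact_force: [-0.1, -0.3, -2.0]
opening: 0.0648
```

```bash
python3 - <<'E'
from h import *
go(633,-222.8,33,0); snap('wrist','w7'); snap('side','s7')
E
```

```text
t 5.25 pos [ 631.7 -220.4   93.2] psi 0.07 F [-0.1 -0.3 -2. ] open 64.8
turn [-0.0008  0.0006  0.0013] shift cm [0.13 0.25 6.02]
```

View pics/w7.png

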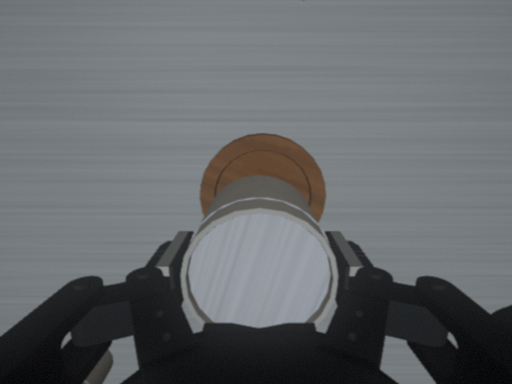

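View pics/s7.png

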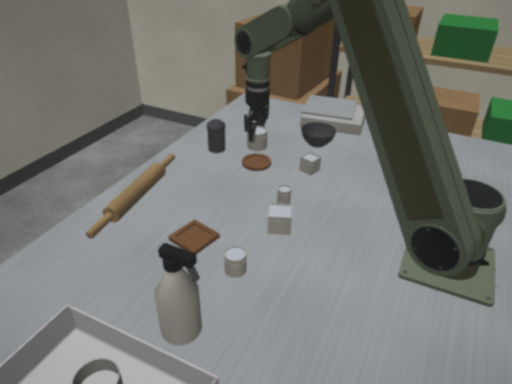

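```bash
cat >> h.py <<'E'
def heldlid(f,z,thr=143,rowmax=318,colr=(150,370)):
    """circle through the visible front+side edge of a lid floor at height z (least squares), from pics/f of wrist"""
    im,K,T=snap('wrist',f); gray=cv2.cvtColor(im,cv2.COLOR_RGB2GRAY).astype(int)
    m=(gray>thr).astype(np.uint8); m[rowmax:]=0; m[:,:colr[0]]=0; m[:,colr[1]:]=0; m=cv2.morphologyEx(m,cv2.MORPH_OPEN,np.ones((5,5)))
    c=max(cv2.findContours(m,cv2.RETR_EXTERNAL,cv2.CHAIN_APPROX_NONE)[0],key=cv2.contourArea)[:,0,:].astype(float)
    c=c[c[:,1]<rowmax-3]; w=ray(c,K,T,z)*1000
    A=np.c_[2*w,np.ones(len(w))]; s=np.linalg.lstsq(A,(w**2).sum(1),rcond=None)[0]
    print('held lid centre',s[:2].round(1),'r',np.sqrt(s[2]+s[0]**2+s[1]**2).round(1),'px',c.min(0),c.max(0))
E
python3 - <<'E'
from h import *
heldlid('w8',.123); go(633,-222.8,33,0); wood('wrist','w8b')
E
```

```text
held lid centre [ 629.8 -220.2] r 29.0 px [190. 213.] [328. 314.]
t 5.4 pos [ 631.9 -220.8   93.4] psi 0.08 F [ 1.2 -0.3 -1.7] open 64.6
turn [-0.0002  0.0001  0.0013] shift cm [0.11 0.2  6.04]
wood [262.5 175.5] 5097.888888888889 [ 654.6 -224.3] [97.7 66. ] 86.96 rc [ 648.2 -223.4] circ [ 632.2 -222.5] 49.2
```

Emit:
step_arm(
  rows=[
    [[0, 0, 0], [0.2, 0.23, 0], 6],
    [[0, 0, 0], [0.2, 0.23, 2], 6],
    [[0, 0, 0], [0.2, 0.23, 4], 6],
    [[0, 0, 0], [0.2, 0.23, 5], 6],
    [[0, 0, 0], [0.2, 0.23, 5.5], 6],
    [[0, 0, 0], [0.2, 0.23, 5.8], 6],
    [[0, 0, 0], [0.2, 0.23, 5.9], 6],
    [[0, 0, 0], [0.2, 0.23, 6.0], 6],
    [[0, 0, 0], [0.2, 0.23, 6.0], 6],
  ],
)

```text
t: 6.35
position: [0.6341, -0.2245, 0.0339]
orientation: [0.0, 1.0, -0.0, 0.0]
contact_force: [-0.1, -0.1, -3.3]
opening: 0.0647
```

```bash
python3 - <<'E'
from h import *
go(633,-222.8,33,0); heldlid('w9',.063)
E
```

```text
t 6.35 pos [ 634.1 -224.5   33.9] psi -0.01 F [-0.1 -0.1 -3.3] open 64.7
turn [ 0.0004 -0.001  -0.0002] shift cm [-0.11 -0.17  0.09]
held lid centre [ 631.4 -224.2] r 29.3 px [190. 213.] [328. 314.]
```

View pics/w9.png

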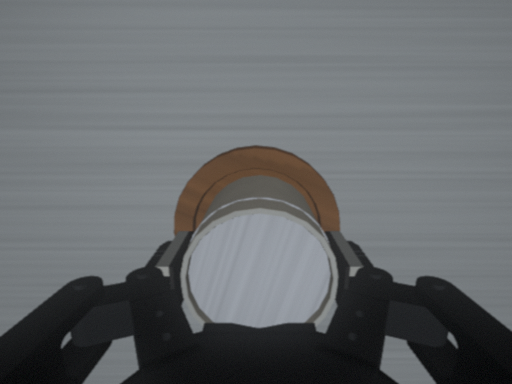

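Emit:
step_arm(
  rows=[
    [[0, 0, 0], [0, -0.1, 0.1], 6],
    [[0, 0, 0], [0, -0.1, 0.2], 6],
    [[0, 0, 0], [0, -0.1, 0.2], 6],
    [[0, 0, 0], [0, -0.1, 0.2], 7.5],
    [[0, 0, 0], [0, -0.1, 0.2], 8.5],
    [[0, 0, 0], [0, -0.1, 0.2], 8.5],
    [[0, 0, 0], [0, -0.1, -1], 8.5],
    [[0, 0, 0], [0, -0.1, -4], 8.5],
    [[0, 0, 0], [0, -0.1, -9], 8.5],
    [[0, 0, 0], [0, -0.1, -12], 8.5],
  ],
)

```text
t: 7.4
position: [0.6351, -0.2238, 0.1578]
orientation: [0.001, 1.0, -0.0, 0.002]
contact_force: [1.6, -0.8, 1.0]
opening: 0.0855
```

```bash
python3 - <<'E'
from h import *
im,K,T=snap('wrist','w10'); p=proj([[.6315,-.2228,.063]],K,T)[0]; print(p)
lid('wrist','w10',p,.063,143)
go(459,252.9,220,0)
E
```

```text
[258.14697306 196.69517712]
lid [255.1 199.3] 3477.1666666666665 [ 631.6 -223.3] [58.4 58.7] 89.8 rc [ 631.6 -223.1] circ [ 631.9 -223.5] 30.4
t 7.5 pos [ 636.9 -224.5  160.3] psi -0.01 F [ 0.8 -0.9  0.8] open 84.7
turn [ 0.0044 -0.0117 -0.0002] shift cm [-17.72 -47.71  -6.38]
```

View pics/w10.png

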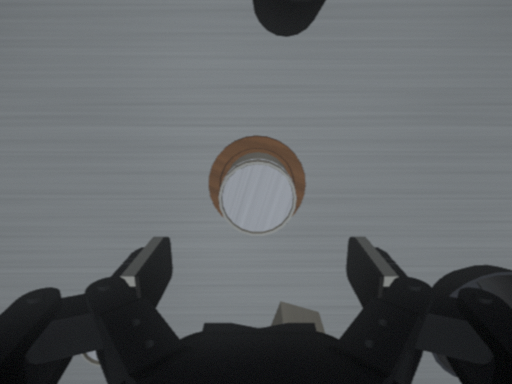

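Emit:
step_arm(
  rows=[
    [[0, 0, 0], [-1.8, -4, -4], 8.5],
    [[0, 0, 0], [-17.7, -47.7, -8], 8.5],
    [[0, 0, 0], [-17.7, -47.7, -6.4], 8.5],
    [[0, 0, 0], [-17.7, -47.7, -6.4], 8.5],
    [[0, 0, 0], [-17.7, -47.7, -6.4], 8.5],
    [[0, 0, 0], [-17.7, -47.7, -6.4], 8.5],
    [[0, 0, 0], [-17.7, -47.7, -6.4], 8.5],
    [[0, 0, 0], [-17.7, -47.7, -6.4], 8.5],
    [[0, 0, 0], [-17.7, -47.7, -6.4], 8.5],
    [[0, 0, 0], [-17.7, -47.7, -6.4], 8.5],
  ],
)

```text
t: 8.5
position: [0.4634, 0.2337, 0.2159]
orientation: [0.0, 1.0, -0.0, -0.0]
contact_force: [0.6, 0.2, -0.2]
opening: 0.0851
```

Emit:
step_arm(
  rows=[
    [[0, 0, 0], [-1, -3, 0], 8.5],
    [[0, 0, 0], [-1, -3, 0], 8.5],
  ],
)

```text
t: 8.7
position: [0.4531, 0.2654, 0.2157]
orientation: [-0.0, 1.0, 0.002, -0.0]
contact_force: [0.8, -0.5, -0.9]
opening: 0.085
```

```bash
python3 - <<'E'
from h import *
im,K,T=snap('wrist','w11'); p=proj([[.459,.2529,.050]],K,T)[0]; print(p)
lid('wrist','w11',p,.050,143)
go(459,252.9,220,0)
E
```

```text
[271.16470452 168.44997756]
lid [267.9 169.2] 1454.388888888889 [457.2 254.5] [46.2 46.5] 84.01 rc [456.9 254.9] circ [457.5 253.5] 24.8
t 8.8 pos [454.2 262.3 215.5] psi 0.09 F [-0.8 -0.8  0.2] open 84.9
turn [0.0011 0.0006 0.0017] shift cm [ 0.48  0.94 -0.45]
```

View pics/w11.png

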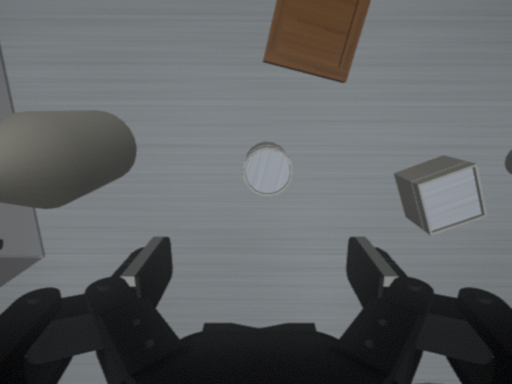

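Emit:
step_arm(
  rows=[
    [[0, 0, 0], [0.38, 0.78, 3], 8.5],
    [[0, 0, 0], [0.38, 0.78, 8], 8.5],
    [[0, 0, 0], [0.38, 0.78, 12], 8.5],
    [[0, 0, 0], [0.38, 0.78, 15], 8.5],
    [[0, 0, 0], [0.38, 0.78, 17], 8.5],
    [[0, 0, 0], [0.38, 0.78, 18.5], 8.5],
    [[0, 0, 0], [0.38, 0.78, 19.5], 8.5],
    [[0, 0, 0], [0.38, 0.78, 19.7], 8.5],
    [[0, 0, 0], [0.38, 0.78, 19.7], 8.5],
  ],
)

```text
t: 9.7
position: [0.4589, 0.2538, 0.019]
orientation: [0.0, 1.0, -0.001, 0.0]
contact_force: [0.6, 0.2, 0.2]
opening: 0.0849
```

```bash
python3 - <<'E'
from h import *
go(458,254.5,18,0);snap('wrist','w12')
E
```

```text
t 9.7 pos [458.9 253.8  19. ] psi -0.07 F [0.6 0.2 0.2] open 84.9
turn [ 0.0001 -0.0001 -0.0012] shift cm [-0.09 -0.07  0.1 ]
```

View pics/w12.png

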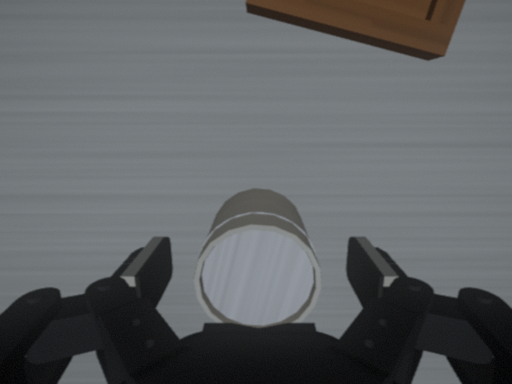

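Well centred (lid around (258,275), between the pads). Close and lift.

Emit:
step_arm(
  rows=[
    [[0, 0, 0], [-0.1, 0, 0], 6],
    [[0, 0, 0], [-0.1, 0, 0], 4.5],
    [[0, 0, 0], [-0.1, 0, 0], 4.5],
    [[0, 0, 0], [-0.1, 0, 0], 4.5],
    [[0, 0, 0], [-0.1, 0, 0], 4.5],
    [[0, 0, 0], [-0.1, 0, 0], 4.5],
    [[0, 0, 0], [-0.1, 0, 0], 4.5],
    [[0, 0, 0], [-0.1, 0, 0], 4.5],
    [[0, 0, 0], [-0.1, 0, 0], 4.5],
  ],
)

```text
t: 10.65
position: [0.4579, 0.2545, 0.0198]
orientation: [-0.0, 1.0, 0.0, 0.001]
contact_force: [-0.3, -1.6, 5.5]
opening: 0.0522
```

Emit:
step_arm(
  rows=[
    [[0, 0, 0], [0, 0, -1], 4.5],
    [[0, 0, 0], [0, 0, -3], 4.5],
    [[0, 0, 0], [0, 0, -6], 4.5],
    [[0, 0, 0], [0, 0, -9], 4.5],
    [[0, 0, 0], [0, 0, -12], 4.5],
    [[0, 0, 0], [0, 0, -13], 4.5],
    [[0, 0, 0], [0, 0, -13], 4.5],
    [[0, 0, 0], [0, 0, -13], 4.5],
  ],
)

```text
t: 11.45
position: [0.4566, 0.2539, 0.1478]
orientation: [0.001, 1.0, -0.0, -0.001]
contact_force: [0.3, 0.3, -2.3]
opening: 0.0518
```

```bash
python3 - <<'E'
from h import *
go(632.5,-223.3,150,0)
E
```

```text
t 11.45 pos [456.6 253.9 147.8] psi -0.01 F [ 0.3  0.3 -2.3] open 51.8
turn [ 0.0011  0.002  -0.0001] shift cm [17.59 47.72 -0.2 ]
```

Emit:
step_arm(
  rows=[
    [[0, 0, 0], [0.7, 2, 0], 4.5],
    [[0, 0, 0], [2, 5.5, 0], 4.5],
    [[0, 0, 0], [3.5, 9.5, 0], 4.5],
    [[0, 0, 0], [5, 13.5, 0], 4.5],
    [[0, 0, 0], [6.5, 17.5, 0], 4.5],
    [[0, 0, 0], [8, 21.5, 0], 4.5],
    [[0, 0, 0], [9.5, 25.5, 0], 4.5],
    [[0, 0, 0], [11, 29.5, 0], 4.5],
    [[0, 0, 0], [12.5, 33.5, 0], 4.5],
    [[0, 0, 0], [14, 37.5, 0], 4.5],
  ],
)

```text
t: 12.45
position: [0.5967, -0.1221, 0.1464]
orientation: [-0.001, 1.0, -0.0, -0.002]
contact_force: [-0.1, 0.7, -0.9]
opening: 0.0518
```

Emit:
step_arm(
  rows=[
    [[0, 0, 0], [1.5, 4, 0], 4.5],
    [[0, 0, 0], [2.7, 7.5, 0], 4.5],
    [[0, 0, 0], [3.4, 9.6, 0], 4.5],
    [[0, 0, 0], [3.6, 10.2, 0], 4.5],
    [[0, 0, 0], [3.6, 10.2, 0], 4.5],
    [[0, 0, 0], [3.6, 10.2, 0], 4.5],
    [[0, 0, 0], [3.6, 10.2, 0], 4.5],
  ],
)

```text
t: 13.15
position: [0.633, -0.2212, 0.1486]
orientation: [-0.0, 1.0, 0.001, -0.001]
contact_force: [-0.0, 1.1, -0.9]
opening: 0.0522
```

```bash
python3 - <<'E'
from h import *
go(632.5,-223.3,83,0)
heldlid('w14',.05+get_state()['position'][2]-.0198)
E
```

```text
t 13.15 pos [ 633.  -221.2  148.6] psi 0.07 F [-0.   1.1 -0.9] open 52.2
turn [-0.0007  0.0011  0.0012] shift cm [-0.04  0.22  6.56]
held lid centre [ 632.  -220.5] r 23.7 px [205. 222.] [313. 314.]
```

View pics/w14.png

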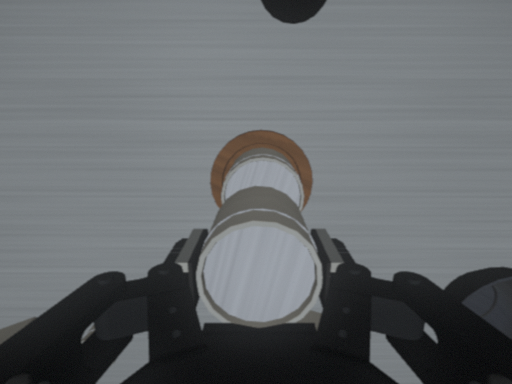

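Emit:
step_arm(
  rows=[
    [[0, 0, 0], [0, 0.25, 1], 4.5],
    [[0, 0, 0], [0, 0.25, 3], 4.5],
    [[0, 0, 0], [0, 0.25, 4.5], 4.5],
    [[0, 0, 0], [0, 0.25, 5.2], 4.5],
    [[0, 0, 0], [0, 0.25, 5.6], 4.5],
    [[0, 0, 0], [0, 0.25, 5.6], 4.5],
    [[0, 0, 0], [0, 0.25, 5.6], 4.5],
  ],
)

```text
t: 13.9
position: [0.6339, -0.2253, 0.0937]
orientation: [0.0, 1.0, -0.0, 0.001]
contact_force: [-0.8, 0.3, -1.5]
opening: 0.0518
```

```bash
python3 - <<'E'
from h import *
go(632.5,-223.3,83,0)
heldlid('w15',.05+get_state()['position'][2]-.0198); snap('side','s15')
E
```

```text
t 13.9 pos [ 633.9 -225.3   93.7] psi -0.01 F [-0.8  0.3 -1.5] open 51.8
turn [ 0.0006 -0.0013 -0.0001] shift cm [-0.14 -0.2   1.07]
held lid centre [ 633.  -224.7] r 23.8 px [205. 222.] [313. 314.]
```

View pics/w15.png

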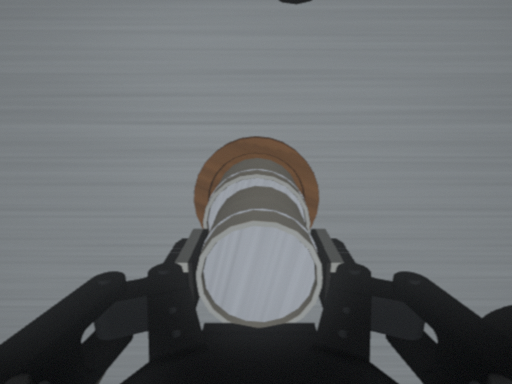

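Emit:
step_arm(
  rows=[
    [[0, 0, 0], [-0.13, -0.12, 0.2], 4.5],
    [[0, 0, 0], [-0.13, -0.12, 0.5], 4.5],
    [[0, 0, 0], [-0.13, -0.12, 0.8], 4.5],
    [[0, 0, 0], [-0.13, -0.12, 1.0], 4.5],
    [[0, 0, 0], [-0.13, -0.12, 1.1], 4.5],
    [[0, 0, 0], [-0.13, -0.12, 1.2], 4.5],
    [[0, 0, 0], [-0.13, -0.12, 1.2], 4.5],
  ],
)

```text
t: 14.7
position: [0.632, -0.224, 0.0828]
orientation: [0.0, 1.0, -0.0, 0.0]
contact_force: [-3.8, 0.6, 8.2]
opening: 0.0521
```

```bash
python3 - <<'E'
from h import *
go(632.5,-223.3,83,0)
heldlid('w16',.05+get_state()['position'][2]-.0198)
E
```

```text
t 14.7 pos [ 632.  -224.    82.8] psi -0.02 F [-3.8  0.6  8.2] open 52.1
turn [ 0.0002 -0.0005 -0.0003] shift cm [ 0.05 -0.07 -0.02]
held lid centre [ 631.  -223.3] r 23.8 px [205. 222.] [313. 314.]
```

View pics/w16.png

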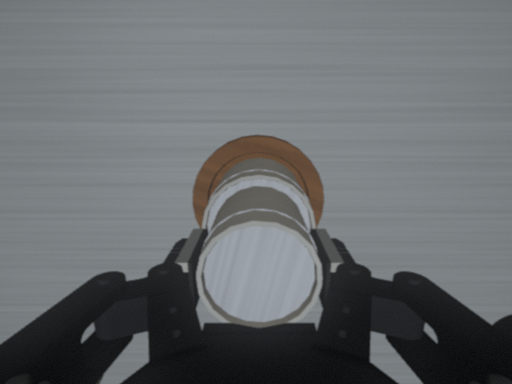

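Emit:
step_arm(
  rows=[
    [[0, 0, 0], [0, 0, -0.05], 4.8],
    [[0, 0, 0], [0, 0, -0.05], 5.5],
    [[0, 0, 0], [0, 0, -0.05], 6.5],
    [[0, 0, 0], [0, 0, -0.05], 8.5],
    [[0, 0, 0], [0, 0, -0.05], 8.5],
    [[0, 0, 0], [0, 0, -1], 8.5],
    [[0, 0, 0], [0, 0, -4], 8.5],
    [[0, 0, 0], [0, 0, -9], 8.5],
    [[0, 0, 0], [0, 0, -14], 8.5],
    [[0, 0, 0], [0, 0, -14], 8.5],
  ],
)

```text
t: 15.75
position: [0.6358, -0.2253, 0.2307]
orientation: [0.003, 1.0, -0.0, 0.008]
contact_force: [0.3, 0.3, 0.1]
opening: 0.0852
```

```bash
python3 - <<'E'
from h import *
im,K,T=snap('wrist','w17'); p=proj([[.6315,-.2228,.113]],K,T)[0]; print(p)
lid('wrist','w17',p,.113,143)
go(463,-56.8,200,0); print(get_state()['joint_positions'])
E
```

```text
[255.91109971 191.82862701]
lid [258.  189.3] 1973.0555555555557 [ 631.2 -223.7] [45.9 46.5] 89.9 rc [ 631.2 -223.6] circ [ 631.2 -224.4] 24.1
t 15.85 pos [ 632.7 -224.2  223.3] psi -0.01 F [-0.4 -0.1 -0.3] open 85.1
turn [ 0.0016 -0.004  -0.0002] shift cm [-16.98 -16.74   2.24]
[-3.57637987e-01  4.75838967e-01  1.33780782e+00 -7.68993306e-05
  1.32364855e+00  1.21334798e+00]
```

View pics/w17.png

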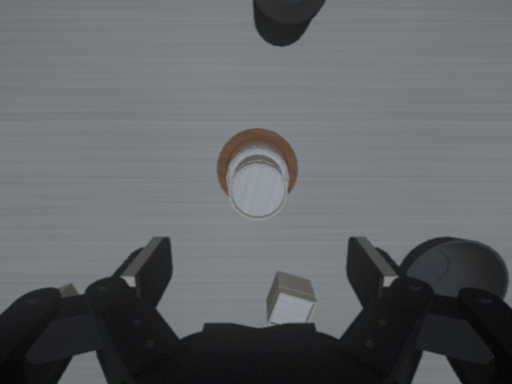

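Emit:
step_arm(
  rows=[
    [[0, 0, 0], [-1.5, -1.5, 0], 8.5],
    [[0, 0, 0], [-5, -5, 0], 8.5],
    [[0, 0, 0], [-8.5, -8.5, 1], 8.5],
    [[0, 0, 0], [-12, -12, 2.2], 8.5],
    [[0, 0, 0], [-15, -15, 2.2], 8.5],
    [[0, 0, 0], [-16.5, -16.3, 2.2], 8.5],
    [[0, 0, 0], [-17, -16.7, 2.2], 8.5],
    [[0, 0, 0], [-17, -16.7, 2.2], 8.5],
    [[0, 0, 0], [-17, -16.7, 2.2], 8.5],
  ],
)

```text
t: 16.75
position: [0.463, -0.0575, 0.1986]
orientation: [0.0, 1.0, -0.0, 0.0]
contact_force: [-0.4, -0.2, 0.0]
opening: 0.085
```

```bash
python3 - <<'E'
from h import *
im,K,T=snap('wrist','w18'); p=proj([[.463,-.0568,.045]],K,T)[0]; print(p)
lid('wrist','w18',p,.045,143,r=40)
go(463,-56.8,18,0)
E
```

```text
[258.55722728 176.52673004]
lid [255.4 177. ] 712.0 [461.8 -57.2] [32.1 32.5] 89.09 rc [462.  -56.9] circ [461.9 -56.6] 16.8
t 16.85 pos [463.1 -57.7 198.7] psi -0.06 F [ 0.7 -1.3  0. ] open 84.4
turn [ 0.0003 -0.0001 -0.001 ] shift cm [-0.02 -0.09 18.07]
```

View pics/w18.png

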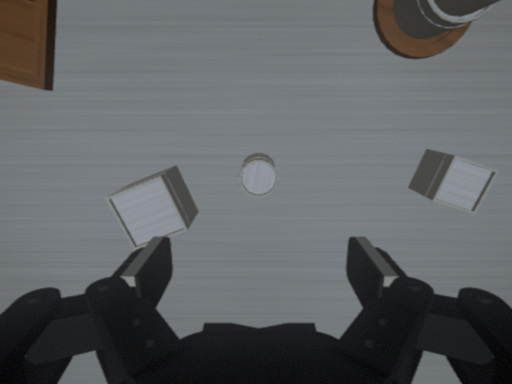

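Emit:
step_arm(
  rows=[
    [[0, 0, 0], [-0.05, -0.05, 3], 8.5],
    [[0, 0, 0], [-0.05, -0.05, 7], 8.5],
    [[0, 0, 0], [-0.05, -0.05, 11], 8.5],
    [[0, 0, 0], [-0.05, -0.05, 14], 8.5],
    [[0, 0, 0], [-0.05, -0.05, 16], 8.5],
    [[0, 0, 0], [-0.05, -0.05, 17.3], 8.5],
    [[0, 0, 0], [-0.05, -0.05, 18], 8.5],
    [[0, 0, 0], [-0.05, -0.05, 18.1], 8.5],
    [[0, 0, 0], [-0.05, -0.05, 18.1], 6.5],
    [[0, 0, 0], [-0.05, -0.05, 18.1], 5.5],
  ],
)

```text
t: 17.85
position: [0.4624, -0.0567, 0.0186]
orientation: [0.0, 1.0, -0.0, 0.001]
contact_force: [0.3, -0.5, 0.2]
opening: 0.0586
```

Emit:
step_arm(
  rows=[
    [[0, 0, 0], [0, 0, 0], 4.5],
    [[0, 0, 0], [0, 0, 0], 3.2],
    [[0, 0, 0], [0, 0, 0], 3.2],
    [[0, 0, 0], [0, 0, 0], 3.2],
    [[0, 0, 0], [0, 0, 0], 3.2],
    [[0, 0, 0], [0, 0, 0], 3.2],
    [[0, 0, 0], [0, 0, 0], 3.2],
    [[0, 0, 0], [0, 0, 0], 3.2],
  ],
)

```text
t: 18.65
position: [0.4621, -0.0566, 0.0188]
orientation: [0.0, 1.0, -0.0, 0.001]
contact_force: [-1.6, -0.3, 6.3]
opening: 0.039
```

```bash
python3 - <<'E'
from h import *
go(632,-223.7,190,0); snap('wrist','w19')
E
```

```text
t 18.65 pos [462.1 -56.6  18.8] psi -0.0 F [-1.6 -0.3  6.3] open 39.0
turn [ 0.0004 -0.0016 -0.    ] shift cm [ 17.01  16.72 -17.09]
```

View pics/w19.png

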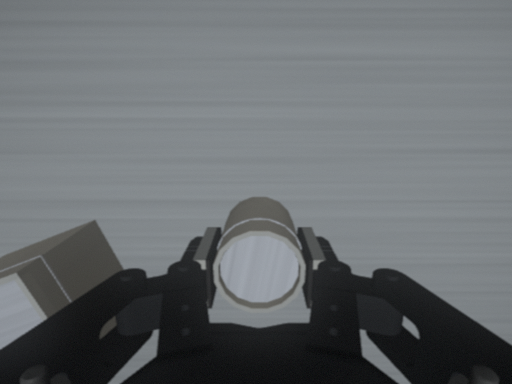

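Emit:
step_arm(
  rows=[
    [[0, 0, 0], [0, 0, -1], 3.2],
    [[0, 0, 0], [0, 0, -4], 3.2],
    [[0, 0, 0], [0, 0, -8], 3.2],
    [[0, 0, 0], [0, 0, -12], 3.2],
    [[0, 0, 0], [1, 1, -15.5], 3.2],
    [[0, 0, 0], [3.5, 3.4, -17.5], 3.2],
    [[0, 0, 0], [6, 5.9, -18], 3.2],
    [[0, 0, 0], [8.5, 8.4, -18], 3.2],
    [[0, 0, 0], [11, 10.9, -18], 3.2],
    [[0, 0, 0], [13.5, 13.4, -18], 3.2],
  ],
)

```text
t: 19.7
position: [0.5972, -0.1914, 0.1985]
orientation: [-0.0, 1.0, -0.0, 0.0]
contact_force: [0.0, -0.4, -0.8]
opening: 0.0391
```

Emit:
step_arm(
  rows=[
    [[0, 0, 0], [2, 1.9, 0], 3.2],
    [[0, 0, 0], [3, 2.8, 0], 3.2],
    [[0, 0, 0], [3.4, 3.3, 0], 3.2],
    [[0, 0, 0], [3.4, 3.3, 0], 3.2],
    [[0, 0, 0], [3.4, 3.3, 0], 3.2],
    [[0, 0, 0], [3.4, 3.3, 0], 3.2],
  ],
)

```text
t: 20.3
position: [0.63, -0.2227, 0.1983]
orientation: [-0.0, 1.0, 0.0, -0.0]
contact_force: [0.9, 0.3, -0.9]
opening: 0.0393
```

```bash
python3 - <<'E'
from h import *
go(632,-223.7,131.8,0)
heldlid('w20',.045+get_state()['position'][2]-.0188)
E
```

```text
t 20.3 pos [ 630.  -222.7  198.3] psi 0.02 F [ 0.9  0.3 -0.9] open 39.3
turn [-0.0002  0.0002  0.0003] shift cm [0.2  0.1  6.65]
held lid centre [ 629.5 -222. ] r 17.2 px [221. 232.] [297. 301.]
```

View pics/w20.png

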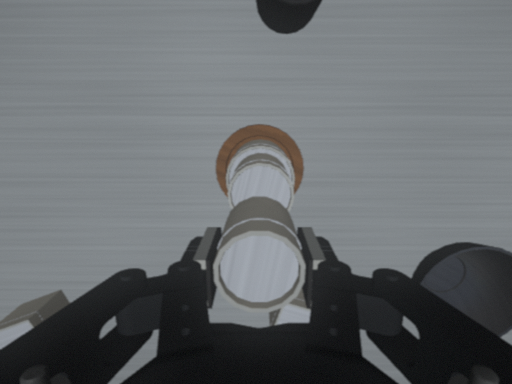

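Emit:
step_arm(
  rows=[
    [[0, 0, 0], [0.15, 0.15, 1], 3.2],
    [[0, 0, 0], [0.15, 0.15, 3], 3.2],
    [[0, 0, 0], [0.15, 0.15, 4.5], 3.2],
    [[0, 0, 0], [0.15, 0.15, 5.3], 3.2],
    [[0, 0, 0], [0.15, 0.15, 5.7], 3.2],
    [[0, 0, 0], [0.15, 0.15, 5.7], 3.2],
    [[0, 0, 0], [0.15, 0.15, 5.7], 3.2],
  ],
)

```text
t: 21.05
position: [0.6326, -0.2251, 0.1416]
orientation: [0.0, 1.0, -0.0, 0.001]
contact_force: [-0.1, 0.3, -0.7]
opening: 0.0389
```

```bash
python3 - <<'E'
from h import *
go(632,-223.7,131.8,0)
heldlid('w21',.045+get_state()['position'][2]-.0188)
E
```

```text
t 21.05 pos [ 632.6 -225.1  141.6] psi -0.01 F [-0.1  0.3 -0.7] open 38.9
turn [ 0.0006 -0.0013 -0.0002] shift cm [-0.06 -0.14  0.98]
held lid centre [ 632.1 -224.5] r 17.4 px [221. 232.] [297. 301.]
```

View pics/w21.png

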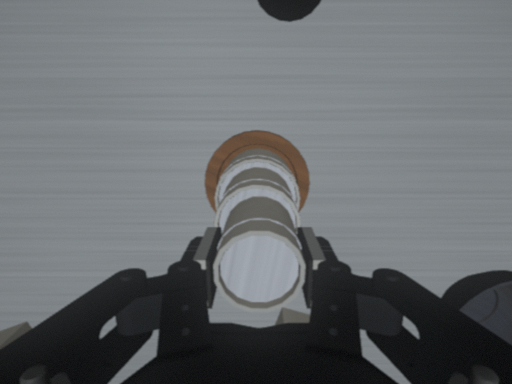

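Within 1 mm. Seat it.

Emit:
step_arm(
  rows=[
    [[0, 0, 0], [-0.08, -0.08, 0.2], 3.2],
    [[0, 0, 0], [-0.08, -0.08, 0.5], 3.2],
    [[0, 0, 0], [-0.08, -0.08, 0.75], 3.2],
    [[0, 0, 0], [-0.08, -0.08, 0.9], 3.2],
    [[0, 0, 0], [-0.08, -0.08, 1.0], 3.2],
    [[0, 0, 0], [-0.08, -0.08, 1.05], 3.2],
    [[0, 0, 0], [-0.08, -0.08, 1.05], 3.2],
  ],
)

```text
t: 21.8
position: [0.6314, -0.2241, 0.1318]
orientation: [0.0, 1.0, -0.0, 0.0]
contact_force: [-1.7, 1.1, 6.0]
opening: 0.039
```

```bash
python3 - <<'E'
from h import *
go(632,-223.7,131.8,0)
heldlid('w22',.045+get_state()['position'][2]-.0188)
E
```

```text
t 21.8 pos [ 631.4 -224.1  131.8] psi -0.01 F [-1.7  1.1  6. ] open 39.0
turn [ 0.0003 -0.0008 -0.0002] shift cm [ 0.06 -0.04  0.  ]
held lid centre [ 630.9 -223.6] r 17.4 px [221. 232.] [297. 301.]
```

Emit:
step_arm(
  rows=[
    [[0, 0, 0], [0, 0, -0.05], 4],
    [[0, 0, 0], [0, 0, -0.05], 4.5],
    [[0, 0, 0], [0, 0, -0.05], 6],
    [[0, 0, 0], [0, 0, -0.05], 8.5],
    [[0, 0, 0], [0, 0, -0.05], 8.5],
    [[0, 0, 0], [0, 0, -0.05], 8.5],
    [[0, 0, 0], [0, 0, -2], 8.5],
    [[0, 0, 0], [0, 0, -6], 8.5],
    [[0, 0, 0], [0, 0, -11], 8.5],
    [[0, 0, 0], [0, 0, -11], 8.5],
  ],
)

```text
t: 22.85
position: [0.6346, -0.2254, 0.2489]
orientation: [0.003, 1.0, -0.0, 0.007]
contact_force: [0.7, -0.6, 0.9]
opening: 0.0852
```

```bash
python3 - <<'E'
from h import *
im,K,T=snap('wrist','w23'); p=proj([[.6315,-.2228,.158]],K,T)[0]; print(p)
lid('wrist','w23',p,.158,143)
snap('side','s23')
go(429,57.2,210,21.5)
E
```

```text
[255.84800435 198.53425212]
lid [257.7 197.7] 1226.9444444444443 [ 631.  -223.7] [33.1 33. ] 89.89 rc [ 631.1 -224. ] circ [ 631.3 -223.7] 17.1
t 23.0 pos [ 631.  -224.   240.1] psi -0.01 F [-0.5  0.  -0.8] open 85.2
turn [-1.000e-04  4.000e-04 -3.755e-01] shift cm [-20.21 -28.12   3.02]
```

View pics/s23.png

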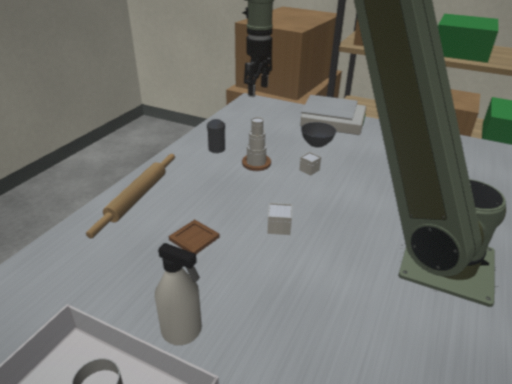

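View pics/w23.png

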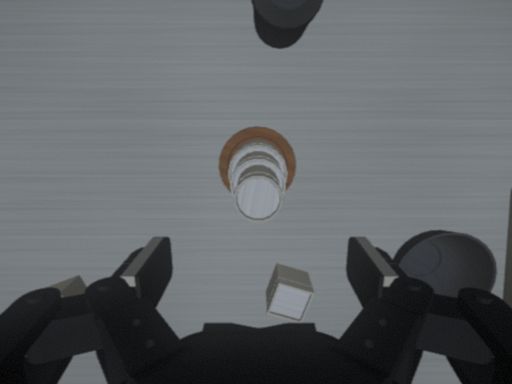

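Emit:
step_arm(
  rows=[
    [[0, 0, 0], [-2, -2.8, 0], 8.5],
    [[0, 0, -0.1], [-5, -7, 0], 8.5],
    [[0, 0, -0.2], [-8, -11, 0], 8.5],
    [[0, 0, -0.3], [-11, -15, 1], 8.5],
    [[0, 0, -0.375], [-14, -19, 2], 8.5],
    [[0, 0, -0.375], [-17, -23.5, 3], 8.5],
    [[0, 0, -0.375], [-19.2, -26.8, 3], 8.5],
    [[0, 0, -0.375], [-20.2, -28.1, 3], 8.5],
    [[0, 0, -0.375], [-20.2, -28.1, 3], 8.5],
    [[0, 0, -0.375], [-20.2, -28.1, 3], 8.5],
  ],
)

```text
t: 24.0
position: [0.4291, 0.0567, 0.2096]
orientation: [0.0, 0.982, 0.187, -0.001]
contact_force: [0.6, 0.5, 0.4]
opening: 0.0848
```

```bash
python3 - <<'E'
from h import *
im,K,T=snap('wrist','w24'); p=proj([[.429,.0572,.053]],K,T)[0]; print(p)
lid('wrist','w24',p,.053,143)
go(429,57.2,18,21.5)
E
```

```text
[258.83043245 175.70226908]
lid [255.8 196.1] 614.1111111111111 [408.   49.9] [14.4 55. ] 21.4 rc [408.3  49.8] circ [407.5  49.6] 28.2
lid [256.7 170.5] 1856.611111111111 [434.5  60.1] [38.7 55.9] 21.42 rc [434.5  60. ] circ [434.5  59.9] 33.0
t 24.1 pos [429.9  56.1 209.9] psi 21.42 F [-0.4 -0.2  0.2] open 85.2
turn [ 0.0003  0.0008 -0.0014] shift cm [-0.03 -0.14 19.19]
```

View pics/w24.png

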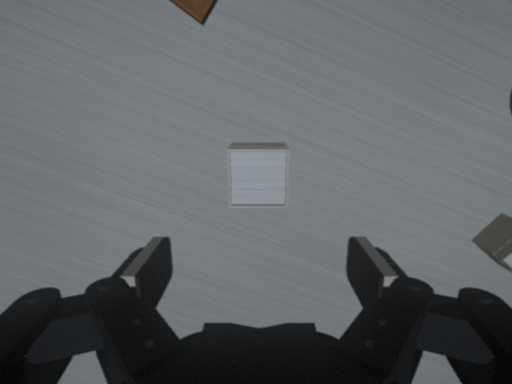

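```bash
python3 - <<'E'
from h import *
lid('wrist','w25',(258,176),.053,138)
go(429,57.2,18,21.5)
E
```

```text
lid [257.9 176.6] 2763.0555555555557 [427.5  57.4] [56.7 56.6] 21.36 rc [427.9  57.1] circ [427.7  57.3] 39.2
t 24.15 pos [430.   56.1 210. ] psi 21.4 F [0.4 0.2 0.4] open 85.1
turn [ 0.0002  0.0007 -0.0018] shift cm [-0.04 -0.15 19.2 ]
```

Emit:
step_arm(
  rows=[
    [[0, 0, 0], [-0.12, -0.16, 3], 8.5],
    [[0, 0, 0], [-0.12, -0.16, 8], 8.5],
    [[0, 0, 0], [-0.12, -0.16, 12], 8.5],
    [[0, 0, 0], [-0.12, -0.16, 15], 8.5],
    [[0, 0, 0], [-0.12, -0.16, 17], 8.5],
    [[0, 0, 0], [-0.12, -0.16, 18.5], 8.5],
    [[0, 0, 0], [-0.12, -0.16, 19.1], 8.5],
    [[0, 0, 0], [-0.12, -0.16, 19.1], 8.5],
    [[0, 0, 0], [-0.12, -0.16, 19.1], 7],
    [[0, 0, 0], [-0.12, -0.16, 19.1], 6.5],
  ],
)

```text
t: 25.15
position: [0.4285, 0.0578, 0.0202]
orientation: [0.0, 0.983, 0.186, 0.001]
contact_force: [-0.2, -0.8, 0.2]
opening: 0.0653
```

Emit:
step_arm(
  rows=[
    [[0, 0, 0], [0, 0, 0], 5.5],
    [[0, 0, 0], [0, 0, 0], 5.5],
    [[0, 0, 0], [0, 0, 0], 5.5],
    [[0, 0, 0], [0, 0, 0], 5.5],
    [[0, 0, 0], [0, 0, 0], 5.5],
    [[0, 0, 0], [0, 0, 0], 5.5],
    [[0, 0, 0], [0, 0, 0], 5.5],
  ],
)

```text
t: 25.85
position: [0.4285, 0.0578, 0.0204]
orientation: [0.0, 0.982, 0.186, 0.001]
contact_force: [-0.8, -2.1, 5.7]
opening: 0.0617
```

```bash
python3 - <<'E'
from h import *
go(427.8,57.2,18,21.4); snap('wrist','w26')
go(608,202.7,130,-13.2)
E
```

```text
t 25.85 pos [428.5  57.8  20.4] psi 21.48 F [-0.8 -2.1  5.7] open 61.7
turn [ 0.001  -0.0022  0.0015] shift cm [-0.09  0.03  0.24]
t 25.9 pos [428.5  57.8  20.4] psi 21.48 F [-0.1 -2.1  5.8] open 61.6
turn [ 3.000e-04 -2.500e-03  6.053e-01] shift cm [ 22.03  -6.9  -10.92]
```

View pics/w26.png

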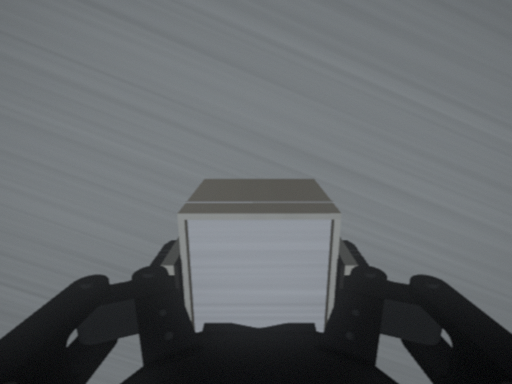

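Emit:
step_arm(
  rows=[
    [[0, 0, 0], [0, 0, -1], 5.5],
    [[0, 0, 0], [0, 0, -3], 5.5],
    [[0, 0, 0], [0, 0, -6], 5.5],
    [[0, 0, 0], [2, -0.6, -9], 5.5],
    [[0, 0, 0.12], [5, -1.6, -11], 5.5],
    [[0, 0, 0.24], [8.5, -2.7, -11], 5.5],
    [[0, 0, 0.36], [12, -3.8, -11], 5.5],
    [[0, 0, 0.48], [15.5, -4.9, -11], 5.5],
    [[0, 0, 0.58], [18.5, -5.8, -11], 5.5],
    [[0, 0, 0.605], [21, -6.6, -11], 5.5],
  ],
)

```text
t: 26.9
position: [0.5997, 0.1975, 0.1296]
orientation: [-0.0, 0.993, -0.116, -0.0]
contact_force: [-0.1, -0.8, -1.5]
opening: 0.0615
```

Emit:
step_arm(
  rows=[
    [[0, 0, 0], [1.1, 0.5, 0], 5.5],
    [[0, 0, 0], [1.1, 0.5, 0], 5.5],
    [[0, 0, 0], [1.1, 0.5, 0], 5.5],
    [[0, 0, 0], [1.1, 0.5, 0], 5.5],
  ],
)

```text
t: 27.3
position: [0.6074, 0.1882, 0.1295]
orientation: [0.0, 0.993, -0.115, -0.001]
contact_force: [-0.1, 0.1, -2.1]
opening: 0.0614
```

```bash
python3 - <<'E'
from h import *
go(608,202.7,28.4,-13.2); snap('wrist','w27')
E
```

```text
t 27.3 pos [607.4 188.2 129.5] psi -13.22 F [-0.1  0.1 -2.1] open 61.4
turn [ 0.0005  0.0011 -0.0004] shift cm [-0.26 -1.43 10.11]
```

View pics/w27.png

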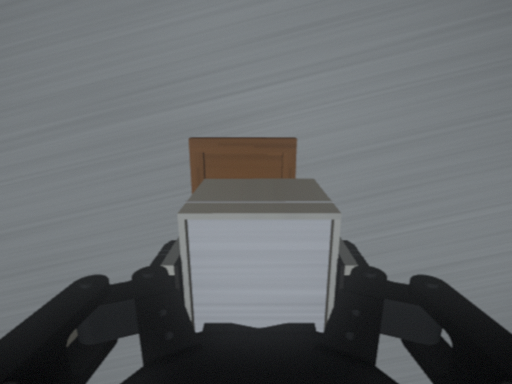

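```bash
cat >> h.py <<'E'
def tool(px,K,T,z):
    """pixels at world height z -> position relative to TCP along tool x,y (mm)"""
    s=get_state(); q=s['orientation']; Rm=R.from_quat([q[1],q[2],q[3],q[0]]).as_matrix()
    w=ray(px,K,T,z)-s['position'][:2]; return (w@Rm[:2,:2]*1000).round(1)
def edges(f,up=4):
    im,K,T=snap('wrist',f); return im,K,T
E
python3 - <<'E'
from h import *
im,K,T=snap('wrist','w28'); z=get_state()['position'][2]
cv2.imwrite('pics/w28z.png',cv2.resize(im[120:240,160:360,::-1],None,fx=4,fy=4,interpolation=cv2.INTER_CUBIC))
g=cv2.resize(im,None,fx=4,fy=4,interpolation=cv2.INTER_CUBIC);hsv=cv2.cvtColor(g,cv2.COLOR_RGB2HSV)
m=(hsv[...,1]>75).astype(np.uint8); c=max(cv2.findContours(m,cv2.RETR_EXTERNAL,cv2.CHAIN_APPROX_NONE)[0],key=cv2.contourArea)[:,0,:]/4.
t=tool(c,K,T,.014); print('board: front x',np.percentile(t[:,0],97),'y',t[:,1].min(),t[:,1].max(), 'px',c.min(0),c.max(0))
print(tool([(206,180),(316,180)],K,T,z-.0204),tool([(181,214),(340,214)],K,T,z-.0204+.058))
go(608,202.7,28.4,-13.2)
E
```

```text
board: front x 42.4 y -60.9 32.4 px [189.5 138. ] [296.25 192.25]
[[ 28.1 -30.7]
 [ 28.   32.2]] [[ 28.8 -30.3]
 [ 28.7  30.4]]
t 27.4 pos [607.7 188.4 129.7] psi -13.21 F [-0.2 -0.2 -1.5] open 61.4
turn [ 0.0002  0.0003 -0.0001] shift cm [-0.3  -1.4  10.13]
```

View pics/w28z.png

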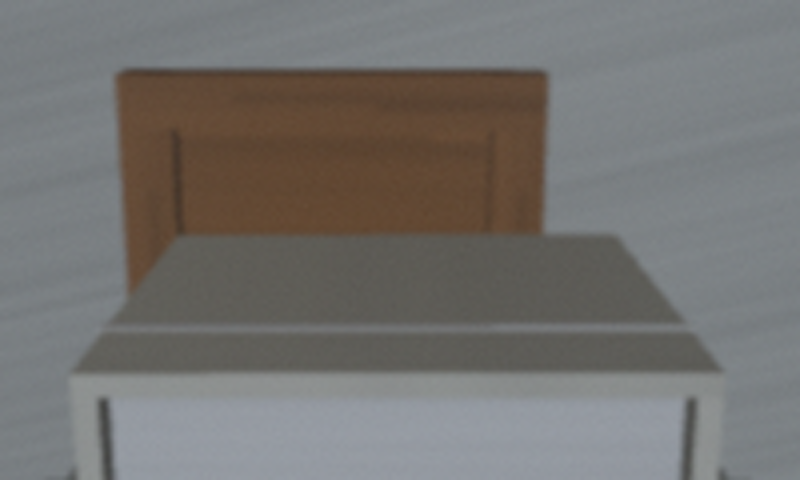

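Emit:
step_arm(
  rows=[
    [[0, 0, 0], [-0.1, -0.8, 0], 5.5],
    [[0, 0, 0], [-0.2, -1.45, 1], 5.5],
    [[0, 0, 0], [-0.2, -1.45, 3], 5.5],
    [[0, 0, 0], [-0.2, -1.45, 5.5], 5.5],
    [[0, 0, 0], [-0.2, -1.45, 7.5], 5.5],
    [[0, 0, 0], [-0.2, -1.45, 8.5], 5.5],
    [[0, 0, 0], [-0.2, -1.45, 8.8], 5.5],
    [[0, 0, 0], [-0.2, -1.45, 8.8], 5.5],
    [[0, 0, 0], [-0.2, -1.45, 8.8], 5.5],
  ],
)

```text
t: 28.3
position: [0.6106, 0.2038, 0.0424]
orientation: [-0.0, 0.993, -0.115, 0.001]
contact_force: [0.9, 0.7, -2.3]
opening: 0.0612
```

```bash
python3 - <<'E'
from h import *
im,K,T=snap('wrist','w29'); z=get_state()['position'][2]
cv2.imwrite('pics/w29z.png',cv2.resize(im[120:240,160:360,::-1],None,fx=4,fy=4,interpolation=cv2.INTER_CUBIC))
g=cv2.resize(im,None,fx=4,fy=4,interpolation=cv2.INTER_CUBIC);hsv=cv2.cvtColor(g,cv2.COLOR_RGB2HSV)
m=(hsv[...,1]>75).astype(np.uint8); c=max(cv2.findContours(m,cv2.RETR_EXTERNAL,cv2.CHAIN_APPROX_NONE)[0],key=cv2.contourArea)[:,0,:]/4.
t=tool(c,K,T,.014); print('board: front x',np.percentile(t[:,0],97),'y',t[:,1].min(),t[:,1].max(), 'px',c.min(0),c.max(0))
go(608,202.7,28.4,-13.2)
E
```

```text
board: front x 44.0 y -45.7 48.1 px [182.25 150.25] [342.   207.25]
t 28.35 pos [610.7 203.7  42.5] psi -13.19 F [-0.6  0.1 -1.1] open 61.2
turn [-0.0011 -0.002   0.0002] shift cm [-0.24  0.16  1.41]
```

View pics/w29z.png

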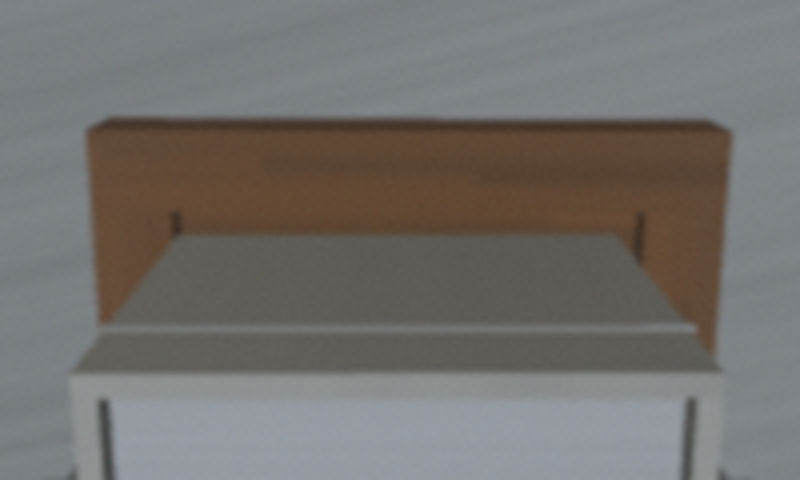

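Emit:
step_arm(
  rows=[
    [[0, 0, 0], [-0.1, 0.08, 0.3], 5.5],
    [[0, 0, 0], [-0.1, 0.08, 0.7], 5.5],
    [[0, 0, 0], [-0.1, 0.08, 1.0], 5.5],
    [[0, 0, 0], [-0.1, 0.08, 1.2], 5.5],
    [[0, 0, 0], [-0.1, 0.08, 1.35], 5.5],
    [[0, 0, 0], [-0.1, 0.08, 1.5], 5.5],
    [[0, 0, 0], [-0.1, 0.08, 1.5], 5.5],
  ],
)

```text
t: 29.05
position: [0.6085, 0.2028, 0.0284]
orientation: [0.0, 0.993, -0.115, 0.0]
contact_force: [-4.3, -1.8, 10.8]
opening: 0.0617
```

```bash
python3 - <<'E'
from h import *
im,K,T=snap('wrist','w30')
cv2.imwrite('pics/w30z.png',cv2.resize(im[120:240,160:360,::-1],None,fx=4,fy=4,interpolation=cv2.INTER_CUBIC))
go(608,202.7,28.4,-13.2)
E
```

```text
t 29.1 pos [608.5 202.8  28.4] psi -13.19 F [-4.5 -1.5  9.1] open 61.2
turn [ 0.0002 -0.0002  0.0002] shift cm [-0.04  0.02  0.  ]
```

View pics/w30z.png

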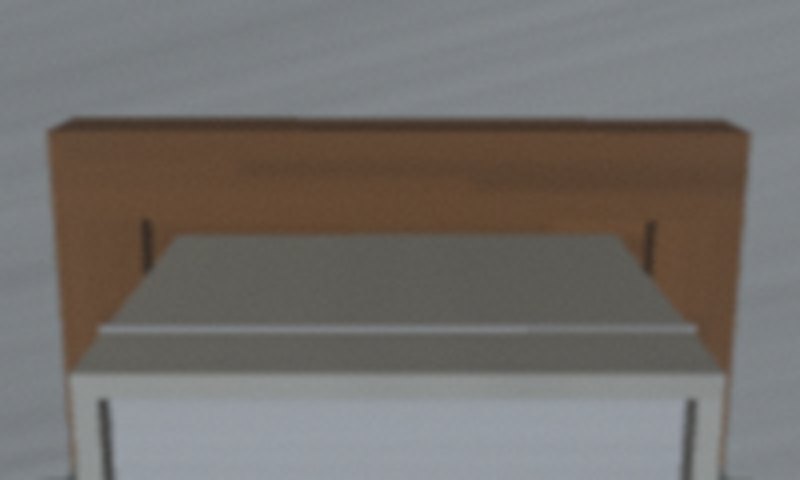

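Seated, at exactly the expected height (28.4 mm, 9 N). Release.

Emit:
step_arm(
  rows=[
    [[0, 0, 0], [0, 0, -0.05], 6.5],
    [[0, 0, 0], [0, 0, -0.05], 7.5],
    [[0, 0, 0], [0, 0, -0.05], 8.5],
    [[0, 0, 0], [0, 0, -0.05], 8.5],
    [[0, 0, 0], [0, 0, -0.05], 8.5],
    [[0, 0, 0], [0, 0, -1.5], 8.5],
    [[0, 0, 0], [0, 0, -5], 8.5],
    [[0, 0, 0], [0, 0, -10], 8.5],
    [[0, 0, 0], [0, 0, -15], 8.5],
    [[0, 0, 0], [0, 0, -18], 8.5],
  ],
)

```text
t: 30.1
position: [0.61, 0.2033, 0.2123]
orientation: [-0.001, 0.993, -0.115, 0.003]
contact_force: [0.6, 0.6, -0.7]
opening: 0.0851
```

```bash
python3 - <<'E'
from h import *
im,K,T=snap('wrist','w31'); p=proj([[.608,.2027,.061]],K,T)[0]; print(p)
lid('wrist','w31',p,.061,138)
go(457.8,-264.3,200,-18); print(get_state()['joint_positions'])
E
```

```text
[260.86179422 179.59213302]
lid [261.6 181.2] 2817.777777777778 [607.3 203.7] [56.9 57.5] 76.83 rc [607.5 203.4] circ [607.6 203.8] 39.5
t 30.2 pos [611.4 203.7 213.8] psi -13.19 F [-0.1  0.4  0.3] open 84.9
turn [-0.007  -0.0109  0.084 ] shift cm [-4.29 49.08  1.01]
[ 3.03838879e-01  4.33441684e-01  1.43221234e+00 -7.26490398e-05
  1.26304177e+00  2.10483319e+00]
```

View pics/w31.png

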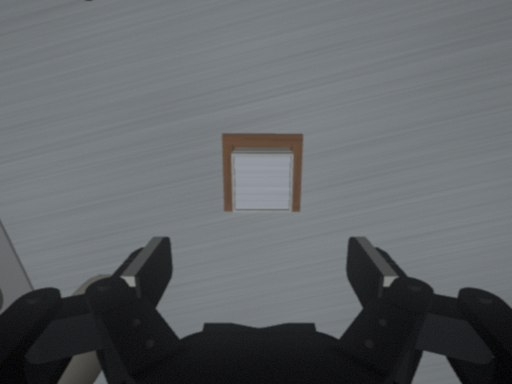

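```bash
python3 - <<'E'
from h import *
im,K,T=snap('top','t31')
print(ray([(373,212),(413,212),(393,192)],K,T,.06)*1000)
E
```

```text
[[ 495.59648504 -395.17264415]
 [ 496.94115052 -519.68660402]
 [ 558.98364851 -459.36117903]]
```

Emit:
step_arm(
  rows=[
    [[0, 0, 0], [-0.3, 3, 0], 8.5],
    [[0, 0, 0.04], [-0.7, 8, 0], 8.5],
    [[0, 0, 0.084], [-1.1, 13, 0], 8.5],
    [[0, 0, 0.084], [-1.5, 18, 0], 8.5],
    [[0, 0, 0.084], [-2, 23, 0], 8.5],
    [[0, 0, 0.084], [-2.4, 28, 0], 8.5],
    [[0, 0, 0.084], [-2.9, 33, 0], 8.5],
    [[0, 0, 0.084], [-3.3, 38, 0], 8.5],
    [[0, 0, 0.084], [-3.8, 43, 0.5], 8.5],
    [[0, 0, 0.084], [-4.1, 47, 1], 8.5],
  ],
)

```text
t: 31.25
position: [0.4596, -0.2471, 0.1954]
orientation: [-0.0, 0.988, -0.157, -0.001]
contact_force: [0.4, 0.3, -0.4]
opening: 0.0851
```

Emit:
step_arm(
  rows=[
    [[0, 0, 0], [0, 2, 0], 8.5],
    [[0, 0, 0], [0, 2, 0], 8.5],
    [[0, 0, 0], [0, 2, 0], 8.5],
  ],
)

```text
t: 31.55
position: [0.4548, -0.2639, 0.1955]
orientation: [-0.001, 0.988, -0.157, -0.001]
contact_force: [-0.1, 0.6, -0.7]
opening: 0.0851
```

```bash
python3 - <<'E'
from h import *
im,K,T=snap('wrist','w32'); p=proj([[.4578,-.2643,.047]],K,T)[0]; print(p)
lid('wrist','w32',p,.047,138,r=50)
go(457.8,-264.3,20,-18)
E
```

```text
[258.85926292 174.28526259]
lid [262.2 174.7] 1816.2777777777778 [ 455.8 -265.8] [46.8 44.3] 71.96 rc [ 455.5 -267. ] circ [ 456.1 -265.7] 30.8
t 31.65 pos [ 455.4 -263.2  196. ] psi -17.94 F [-0.3 -0.3  0.1] open 85.0
turn [-0.0007  0.0011  0.001 ] shift cm [ 0.28  0.04 17.6 ]
```

View pics/w32.png

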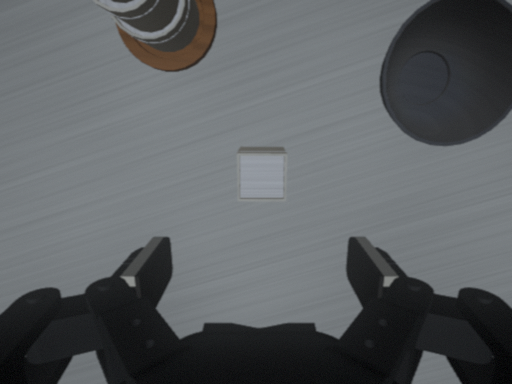

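Emit:
step_arm(
  rows=[
    [[0, 0, 0], [0.15, 0.23, 3], 8.5],
    [[0, 0, 0], [0.15, 0.23, 7], 8.5],
    [[0, 0, 0], [0.15, 0.23, 11], 8.5],
    [[0, 0, 0], [0.15, 0.23, 14], 8.5],
    [[0, 0, 0], [0.15, 0.23, 16], 8.5],
    [[0, 0, 0], [0.15, 0.23, 17.2], 8.5],
    [[0, 0, 0], [0.15, 0.23, 17.7], 8.5],
    [[0, 0, 0], [0.15, 0.23, 17.7], 8.5],
    [[0, 0, 0], [0.15, 0.23, 17.7], 7],
    [[0, 0, 0], [0.15, 0.23, 17.7], 6],
  ],
)

```text
t: 32.65
position: [0.4568, -0.2674, 0.0206]
orientation: [0.0, 0.988, -0.156, 0.001]
contact_force: [0.5, -0.1, -0.1]
opening: 0.0604
```

Emit:
step_arm(
  rows=[
    [[0, 0, 0], [0, 0, 0], 5],
    [[0, 0, 0], [0, 0, 0], 4.2],
    [[0, 0, 0], [0, 0, 0], 4.2],
    [[0, 0, 0], [0, 0, 0], 4.2],
    [[0, 0, 0], [0, 0, 0], 4.2],
    [[0, 0, 0], [0, 0, 0], 4.2],
    [[0, 0, 0], [0, 0, 0], 4.2],
  ],
)

```text
t: 33.35
position: [0.4567, -0.2673, 0.0205]
orientation: [0.0, 0.988, -0.157, 0.001]
contact_force: [-0.1, 2.2, 6.5]
opening: 0.0485
```

```bash
python3 - <<'E'
from h import *
snap('wrist','w33')
go(608,203,150,-13.2)
E
```

```text
t 33.4 pos [ 456.7 -267.3   20.5] psi -18.02 F [-0.   1.9  6.5] open 48.0
turn [ 0.0003 -0.002  -0.0842] shift cm [ -0.14 -49.4  -12.96]
```

View pics/w33.png

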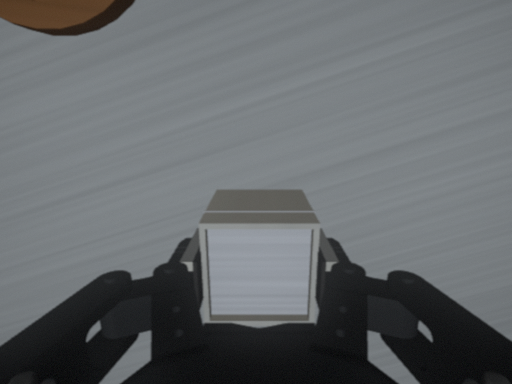

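Emit:
step_arm(
  rows=[
    [[0, 0, 0], [0, 0, -1], 4.2],
    [[0, 0, 0], [0, 0, -4], 4.2],
    [[0, 0, 0], [0, 0, -8], 4.2],
    [[0, 0, 0], [0, -0.5, -11], 4.2],
    [[0, 0, -0.02], [0, -2.5, -12.7], 4.2],
    [[0, 0, -0.04], [0, -6.5, -13], 4.2],
    [[0, 0, -0.084], [0, -10.5, -13], 4.2],
    [[0, 0, -0.084], [0, -14.5, -13], 4.2],
    [[0, 0, -0.084], [0, -18.5, -13], 4.2],
    [[0, 0, -0.084], [0, -22.5, -13], 4.2],
  ],
)

```text
t: 34.4
position: [0.5255, -0.0517, 0.1497]
orientation: [0.0, 0.993, -0.115, -0.0]
contact_force: [0.7, -0.1, -2.0]
opening: 0.0487
```

```bash
python3 - <<'E'
from h import *
go(608,203,150,-13.2)
E
```

```text
t 34.4 pos [525.5 -51.7 149.7] psi -13.2 F [ 0.7 -0.1 -2. ] open 48.7
turn [0.0004 0.0001 0.    ] shift cm [  2.22 -26.68  -0.04]
```

Emit:
step_arm(
  rows=[
    [[0, 0, 0], [0.3, -4, 0], 4.2],
    [[0, 0, 0], [0.6, -8, 0], 4.2],
    [[0, 0, 0], [1, -12, 0], 4.2],
    [[0, 0, 0], [1.3, -16, 0], 4.2],
    [[0, 0, 0], [1.7, -20, 0], 4.2],
    [[0, 0, 0], [2, -23.5, 0], 4.2],
    [[0, 0, 0], [2.2, -25.7, 0], 4.2],
    [[0, 0, 0], [2.2, -26.6, 0], 4.2],
    [[0, 0, 0], [2.2, -26.6, 0], 4.2],
    [[0, 0, 0], [2.2, -26.6, 0], 4.2],
  ],
)

```text
t: 35.4
position: [0.6071, 0.1997, 0.1493]
orientation: [0.001, 0.993, -0.115, -0.0]
contact_force: [0.2, -0.3, -1.9]
opening: 0.0486
```

```bash
python3 - <<'E'
from h import *
go(607.4,203.5,81.5,-13.2)
im,K,T=snap('wrist','w34'); z=get_state()['position'][2]
cv2.imwrite('pics/w34z.png',cv2.resize(im[120:320,160:360,::-1],None,fx=3,fy=3,interpolation=cv2.INTER_CUBIC))
E
```

```text
t 35.4 pos [607.1 199.7 149.3] psi -13.21 F [ 0.2 -0.3 -1.9] open 48.6
turn [ 0.0014  0.0008 -0.0002] shift cm [-0.05 -0.38  6.78]
```

View pics/w34z.png

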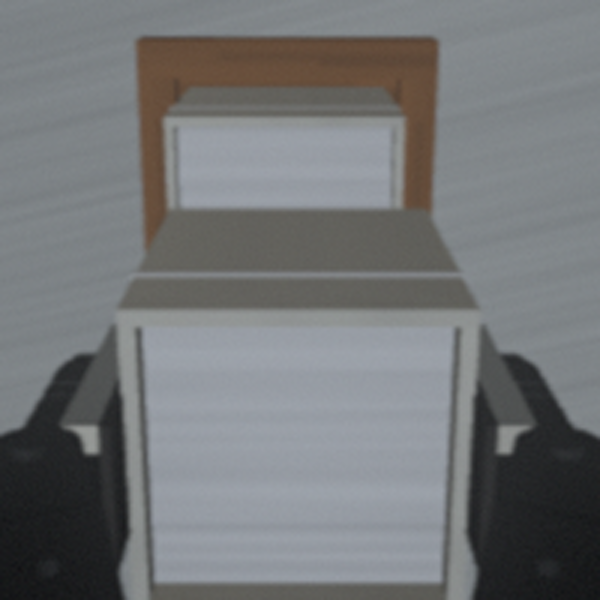

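```bash
python3 - <<'E'
from h import *
im,K,T=snap('wrist','w35'); z=get_state()['position'][2]
a=tool([(215,158.7),(295,158.7)],K,T,.066); b=tool([(216,190),(304.7,190)],K,T,z-.0205); c=tool([(199,223.7),(320,223.7)],K,T,z-.0205+.052)
print(a,b,c); print('large',a.mean(0)-[31,0],'held',b.mean(0)-[24.5,0],c.mean(0)-[24.5,0])
go(607.4,203.5,81.5,-13.2)
E
```

```text
[[ 29.9 -34.5]
 [ 29.8  27.6]] [[ 22.2 -25.4]
 [ 22.1  25.8]] [[ 22.3 -25.1]
 [ 22.3  24.1]]
large [-1.15 -3.45] held [-2.35  0.2 ] [-2.2 -0.5]
t 35.5 pos [607.3 199.4 149.5] psi -13.26 F [ 0.3 -0.2 -0.8] open 48.8
turn [ 0.0008  0.0003 -0.0011] shift cm [-0.09 -0.4   6.8 ]
```

Emit:
step_arm(
  rows=[
    [[0, 0, 0], [0.08, -0.33, 1], 4.2],
    [[0, 0, 0], [0.08, -0.33, 3], 4.2],
    [[0, 0, 0], [0.08, -0.33, 4.5], 4.2],
    [[0, 0, 0], [0.08, -0.33, 5.3], 4.2],
    [[0, 0, 0], [0.08, -0.33, 5.8], 4.2],
    [[0, 0, 0], [0.08, -0.33, 5.8], 4.2],
    [[0, 0, 0], [0.08, -0.33, 5.8], 4.2],
  ],
)

```text
t: 36.2
position: [0.6097, 0.2039, 0.092]
orientation: [-0.0, 0.993, -0.115, 0.001]
contact_force: [-0.5, 0.8, -1.6]
opening: 0.0483
```

```bash
python3 - <<'E'
from h import *
go(607.4,203.5,81.5,-13.2)
im,K,T=snap('wrist','w36'); z=get_state()['position'][2]
cv2.imwrite('pics/w36z.png',cv2.resize(im[120:320,160:360,::-1],None,fx=3,fy=3,interpolation=cv2.INTER_CUBIC))
E
```

```text
t 36.2 pos [609.7 203.9  92. ] psi -13.2 F [-0.5  0.8 -1.6] open 48.3
turn [-0.0005 -0.0011 -0.    ] shift cm [-0.22  0.1   1.05]
```

View pics/w36z.png

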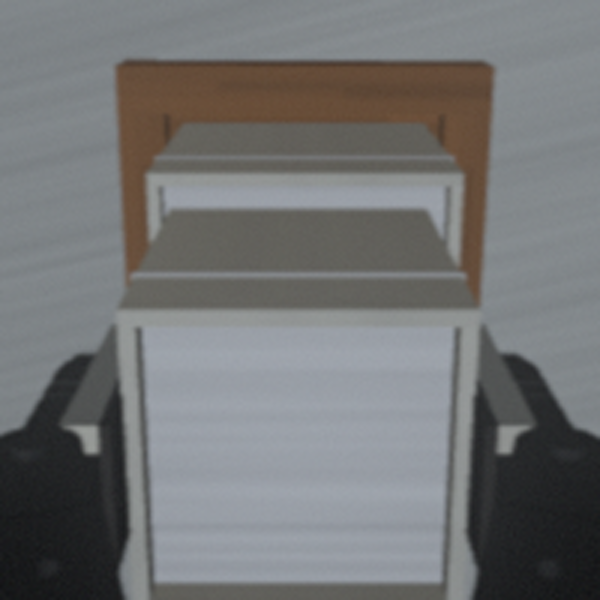

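```bash
python3 - <<'E'
from h import *
im,K,T=snap('wrist','w37'); z=get_state()['position'][2]
a=tool([(209,177.3),(314.7,177.3)],K,T,.066)
print(a); print('large',a.mean(0)-[31,0])
go(607.4,203.5,81.5,-13.2)
E
```

```text
[[ 28.6 -30.1]
 [ 28.5  32.3]]
large [-2.45  1.1 ]
t 36.3 pos [609.8 204.   92.3] psi -13.19 F [-0.8  0.5 -2.3] open 48.4
turn [-0.0008 -0.0015  0.0001] shift cm [-0.22  0.11  1.08]
```

Emit:
step_arm(
  rows=[
    [[0, 0, 0], [-0.03, 0.1, 0.25], 4.2],
    [[0, 0, 0], [-0.03, 0.1, 0.5], 4.2],
    [[0, 0, 0], [-0.03, 0.1, 0.75], 4.2],
    [[0, 0, 0], [-0.03, 0.1, 0.95], 4.2],
    [[0, 0, 0], [-0.03, 0.1, 1.05], 4.2],
    [[0, 0, 0], [-0.03, 0.1, 1.15], 4.2],
    [[0, 0, 0], [-0.03, 0.1, 1.15], 4.2],
  ],
)

```text
t: 37.0
position: [0.6087, 0.203, 0.0815]
orientation: [-0.0, 0.993, -0.115, 0.0]
contact_force: [-2.4, -1.2, 7.3]
opening: 0.0488
```

```bash
python3 - <<'E'
from h import *
im,K,T=snap('wrist','w38')
cv2.imwrite('pics/w38z.png',cv2.resize(im[120:320,160:360,::-1],None,fx=3,fy=3,interpolation=cv2.INTER_CUBIC))
go(607.4,203.5,81.5,-13.2)
E
```

```text
t 37.05 pos [608.7 203.1  81.5] psi -13.18 F [-3.8 -0.1  7.3] open 48.5
turn [-0.0002 -0.0006  0.0003] shift cm [-0.14 -0.01 -0.  ]
```

View pics/w38z.png

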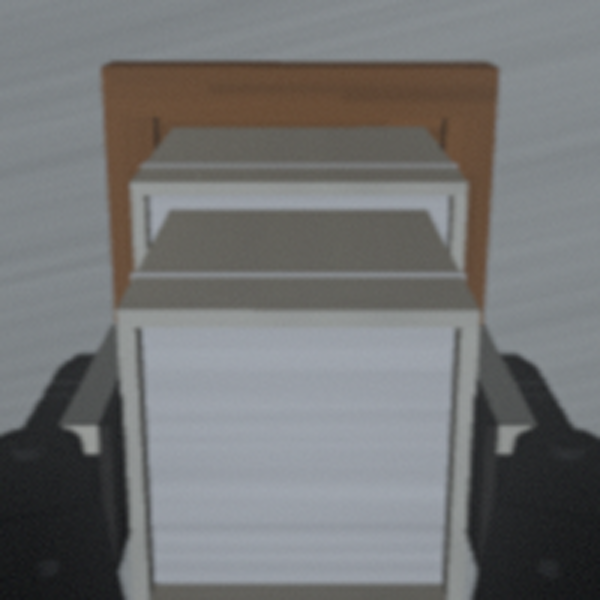

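Seated at exactly the predicted height. Release.

Emit:
step_arm(
  rows=[
    [[0, 0, 0], [0, 0, -0.05], 5],
    [[0, 0, 0], [0, 0, -0.05], 6],
    [[0, 0, 0], [0, 0, -0.05], 7],
    [[0, 0, 0], [0, 0, -0.05], 8.5],
    [[0, 0, 0], [0, 0, -0.05], 8.5],
    [[0, 0, 0], [0, 0, -0.05], 8.5],
    [[0, 0, 0], [0, 0, -1.5], 8.5],
    [[0, 0, 0], [0, 0, -5], 8.5],
    [[0, 0, 0], [0, 0, -10], 8.5],
    [[0, 0, 0], [0, 0, -14], 8.5],
  ],
)

```text
t: 38.05
position: [0.6092, 0.2031, 0.2237]
orientation: [-0.001, 0.993, -0.115, 0.001]
contact_force: [1.0, -0.2, -0.2]
opening: 0.0851
```

Emit:
step_arm(
  rows=[
    [[0, 0, 0], [-2, 0, -1], 8.5],
    [[0, 0, 0], [-5, 2, -2], 8.5],
    [[0, 0, 0], [-8, 6, -2], 8.5],
    [[0, 0, 0], [-8, 8, -2], 8.5],
    [[0, 0, 0], [-8, 8, -2], 8.5],
    [[0, 0, 0], [-8, 8, -2], 8.5],
  ],
)

```text
t: 38.65
position: [0.5132, 0.1436, 0.2412]
orientation: [-0.001, 0.993, -0.115, 0.001]
contact_force: [0.6, -0.7, -0.9]
opening: 0.0846
```

```bash
python3 - <<'E'
from h import *
im,K,T=snap('wrist','w40'); p=proj([[.6075,.2035,.108]],K,T)[0]; print(p)
lid('wrist','w40',p,.108,138)
a,_,_=snap('side','s40'); b,_,_=snap('top','t40')
cv2.imwrite('pics/fin.png',np.hstack([cv2.resize(a[90:282,130:386],None,fx=1.5,fy=1.5),cv2.resize(b[120:312,140:396],None,fx=1.5,fy=1.5)])[:,:,::-1])
p=cv2.imread('pics/t1.png').astype(int);q=b[:,:,::-1].astype(int)
for n,(x,y) in dict(bowl=(393,212),bottle=(100,214)).items(): print(n,np.abs(p-q)[y-28:y+28,x-28:x+28].max())
go(608,203,250,0)
E
```

```text
[170.33296046  96.66406757]
lid [173.1 101.6] 2604.1111111111113 [605.9 204.2] [44.2 47.8] 77.14 rc [605.2 204.1] circ [605.5 203.7] 32.0
bowl 8
bottle 13
t 38.85 pos [513.3 144.1 239.8] psi -13.15 F [-0.  -1.  -0.6] open 85.2
turn [-2.000e-04 -1.000e-04 -2.296e-01] shift cm [ 7.88 -7.89 -1.02]
```

View pics/fin.png

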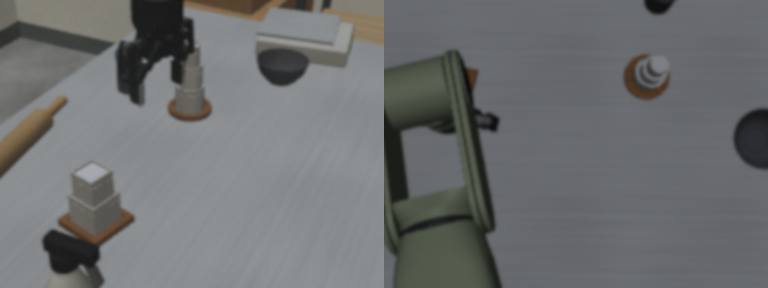

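View pics/w40.png

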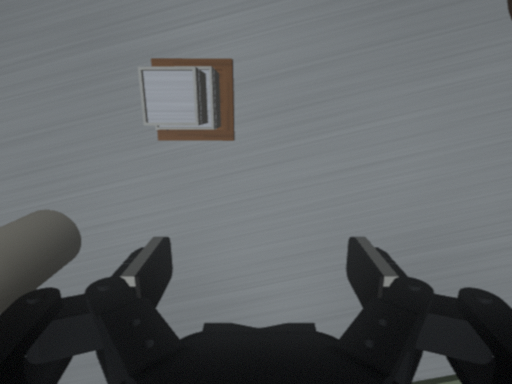

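Both stacks stand upright and nested on their boards, and the bowl and bottle have not moved. Handing in.

```bash
python3 -c "
from h import *
print(order.finish_job())"
```

```text
the job is handed in; nothing more can be done
None
```

I stacked all five tins and handed the job in at about 39 s. The round tins (large, medium, small) are on the round board and the square tins (large, small) are on the square board.

- **Seating:** the three tins with a contact check against the tin below, plus the large square on its board, came to rest within 0.2 mm of the height expected for a seated tin. Contact force was 6 to 11 N. The large round tin was lowered and let go without reading the force or height at contact. Its lid was then seen within about 0.5 mm of the board's centre.
- **Final position:** after release, the wrist camera put the three round lids within about 1 mm of each other. The small square's lid reads about 1.5 to 2 mm off the large one, inside its 4 mm clearance. That last reading came from an oblique view near the image edge.
- **Final state:** the last side and wrist pictures show both stacks upright and nested, with the gripper open and clear. The top camera's view of the square stack was blocked by the arm.
- **Bystanders:** comparing top pictures from the start and the end shows no change at the bowl or the spray bottle.

No check failed.

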